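Lay a welded wall-box on its back, pack its fittings and latch the door

ROBOT

A 7-joint arm with a two-finger parallel gripper is mounted at the origin on a cart in front of the work surface, level with it; the furniture and walls round the work are solid. World frame = base frame: x ahead of the robot, y to its left, z up, the work surface at z = 0. Lengths are in m, angles in rad, forces in N, time in s.
With the tool pointing down it reaches from about 0.425 to 0.975 m from the base axis. Payload 16.7 kg.
Tool frame: the origin (TCP) lies between the finger pads; the fingertips stand 17 mm ahead of it and the grasp point (between the pads) lies 2 mm behind it (bot.tcp_to_tips is the distance from the TCP to the fingertips, in m); z points along the fingers, y is the direction in which the jaws open and shut (so a half turn about z gives the same grasp; the last joint's range is limited). The gripper opens to 85 mm and grips with 20 to 120 N. Pads are 22 mm wide; open, the fingers measure 114 mm over their backs; the gripper's body (76 mm by 85 mm) begins 54 mm behind the grasp point. The pads swing forward as they close: fully open they stand 13 mm farther back than shut.
Start: joints at [1.097, 0.426, 0.074, 1.606, -0.034, 1.111, -0.067], TCP at [0.215, -0.64, 0.248] pointing down, gripper open.
Joint ranges: [-2.85, 2.85], [-0.5, 2.14], [-1.23, 1.37], [0.21, 2.46], [-1.02, 4.16], [0.16, 2.05], [-2.73, 2.73]. Speed limits (rad/s): [1.89, 1.89, 2.39, 2.39, 3.01, 3.01, 3.01].

INTERFACE

Orientations are given as [roll, pitch, yaw] about the fixed x, y, z axes, in that order (R = Rz(yaw) Ry(pitch) Rx(roll)).
In Python, from cell import bot gives the robot as it stands.
- The arm moves only by the tool step_arm, never from a script. Its argument "steps" is one flat list of numbers, 7 for each row, row after row: the shift along the world's x, y, z in m, then the turn, a rotation vector about the world's x, y, z in rad, then the closure in counts, from 0 (fully open) to 255 (shut). In form: [dx, dy, dz, ax, ay, az, grip, dx, dy, dz, ax, ay, az, grip, ...]. A call has 1 to 8 rows; each row shifts and turns the pose as measured when the row begins; what a row does not reach is not made up. A row lasts 1/12 s, in which the tool goes at most 41.7 mm and 7.16 degrees, less where a joint would pass 70% of its speed; a pose out of reach is approached as far as the arm can. A call with a gripper value outside its range is refused whole. The fingers move at their own pace and stop on an object; the grip force is fixed at half the most. Time passes only in rows, so rows that do not move let the fingers close. It gives the time, the measured TCP pose, the force and the opening at its end, in the units of the state.
- bot.read_state(): the state, without advancing time (a new reading comes with each control period).
- bot.get_image(name): name is "side" or "top" or "wrist"; returns a dict with "pixels" (420x560x3 uint8, blue, green, red), "vertical_fov" (degrees; the focal length in pixels is half the picture's height over the tangent of half this angle, whatever the lens; pixels are square), "cx", "cy" (the principal point, pixels), "T" (4x4, takes a point from camera to world coordinates). Camera axes: x right, y down, z forward; pixel columns grow to the right and rows downward; lengths in m; the calibration is good to about 2 mm. The wrist camera is an equidistant fisheye: a pixel r from the principal point sees the ray r / f radians off the axis. A picture is of the moment at which its call begins. There is no depth.
- bot.sign_off(): hands the job in, once; it reports no verdict.
Trained networks look in the newest picture that a camera, given by its name, has taken for a name from the list of things; names that differ only in an ending like _2 or _b are one class to them, and where a whole thing is asked for, a point or a joint stands for the part that bears it (a point fixed in the world has none). Each returns a list of dicts, best first, with "p" (0 to 1); they miss things now and then, are a little off and sometimes report something else, mostly with a low value. They report only what shows in the picture. A call takes as long as a camera call. They do not tell look-alikes from the thing itself.
- bot.trace(name, camera): "region" (420x560 bool, what is visible of it) and "position" ([column, row] in pixels, amid what is visible of it).
The state is a dict: "time_s": time; "qpos": joint angles; "joint_velocities": joint speeds; "joint_efforts": joint torques, N m; "tcp_pos": TCP position; "eef_rot": TCP orientation; "ft_force": force on the tool from outside, world axes, zero at the start; "ft_torque": the same for the moment, N m; "finger_gap": finger opening in m.
Only numpy, scipy, OpenCV 4.12 (cv2) and the standard library are available. Lean on these libraries where they do the work, as an engineer would, in place of code of your own. Each camera call takes 0.05 s, during which the arm holds its last target.

TASK

The finished steel wall-box is standing on end: push it over so that it lies on its back with the door up, without lifting it off the bench. Open its door and put its loose fittings inside, that is whichever of these lie round the welding jig or just in front of the toggle clamp: a black flat bar, a rusty flat bar, a piece of angle and a short square tube (leave alone the welding magnet, the centre punch and everything farther right than the toggle clamp). Then shut the door fully and turn its latch knob to the stop.

Things in the scene. Friction and masses are not known exactly. Their poses are not given: they have to be found in the camera images.
- wall_box: Grey steel box 170 x 140 x 100 mm, 1.4 to 2 kg, loose. Origin: middle of the back plate's outside. Own axes: z from the back plate out to the door (outer face at z = 103 mm), x along the 170 mm length, y across the 140 mm width to the hinges. It starts standing on its -x end, x up, 100 mm deep, door facing the robot; a push high on the door tips it over backwards. On its back, z points up.
- door (a joint): Door hinge, rad: 0 shut, opens to 1.75 (100 degrees) and stays where left (stiff: about 2 to 4 N at its free edge). Axis along the box's x at y = +70 mm, z = 100 mm in the box's frame; opening lifts the free edge (the -y side) up and over to +y. The door is a flat plate 170 x 140 x 3 mm.
- door_edge (a point): Middle of the door's free edge, on its outer face; 140 mm from the hinge axis.
- door_hinge (a point): Middle of the door's hinge axis.
- latch (a joint): Quarter-turn latch on the door, rad: 0 to 0.12 at the start = free, 1.45 = latched (stop). It turns clockwise seen from outside the door (from above once the box lies on its back). Its steel tongue behind the door (it stands 10 mm proud of the door's inner face) swings beneath the box's flange, so it turns only with the door fully shut. Turning takes about 0.04 N m.
- latch_knob (a point): Middle of the latch knob's black wing, 22 mm above the door's underside, 22 mm in from the free edge. The wing is 10 mm thick, 40 mm long, 28 mm tall (8 to 36 mm above the underside). Axes turn with it: z out of the door, x across the 10 mm, y along the 40 mm. At latch = 0 x and y are parallel to the box's x and y. It is also the pull for opening the door.
- flat_bar_0: Black flat bar, 30 (x) x 100 (y) x 6 mm, lying; origin under its middle.
- angle_offcut: Piece of black angle steel, 45 (x) x 70 (y) x 50 mm (z), 5 mm thick, origin under the middle of its flat leg; the upright leg is at x = +18 to +23 mm and runs along y.
- box_tube: Rusty square tube, 30 (x) x 60 (y) x 30 mm, lying; origin under its middle.
- flat_bar_1: Rusty flat bar, 30 (x) x 90 (y) x 6 mm, lying; origin under its middle.
- weld_jig: Brown welding jig, a fixed plate about 200 x 310 mm and 20 to 37 mm high, with a steel channel, stops and a grip 146 mm high at its far right corner. Nothing fixed on the bench within reach (jig, welding gun, toggle clamp) stands higher than 180 mm; the saw beside the bench's near left corner is higher.
- weld_magnet: Red arrow-shaped welding magnet, 74 x 103 x 16 mm; leave alone.
- center_punch: Centre punch, 111 mm long, 11 mm thick, lying near the jig; leave alone.
- wall_box_floor (a point): Middle of the box's inner floor (3 mm above the back plate's outside), axes as the box. Inside the box measures 164 (x) x 134 (y) mm and 97 mm deep; a flange 12 mm wide runs inwards along the top of the -y wall, and the latch tongue hangs 10 mm below the shut door.
- wall_box_middle (a point): Middle of the box's volume, 50 mm from the back plate.
Things that resemble listed ones, but are neither listed nor needed, are in the scene too. Several things have the shape of the flat_bar_0; the one meant has the colours described above.

How it is judged:
By the outcome, as a careful person would: the job done as asked, in the order asked, and still so for the second after the job is handed in, with the robot touching nothing.
Of flat_bar_0, angle_offcut, flat_bar_1, box_tube only 2 to 4 are there at a start; the rules pass over those that are not, and their reading is None.
At some moment in a run one of flat_bar_0, angle_offcut, flat_bar_1 may be knocked a few centimetres aside while the robot is not near it.
It also fails if it takes over 210 s, if anything falls off the work surface, if the arm or the gripper's body presses on something with over 40 N, if the wrist force passes 120 N, or if a joint passes its speed limit or range.

## Working session

There is one attempt and no reset: what is moved stays moved. The work goes in short steps, Python scripts to look and compute and a tool call to move; the robot and the scene stay as the last step left them, time stands still between calls to the robot, and variables do not carry over. Pictures are saved under pics/ and viewed, and the job is handed in when it is done.

Besides the shell and the picture viewer there is one more tool, called after "Emit:" as name(argument=value, ...) on one line, values as JSON. step_arm: Moves the arm, as the interface text tells. Its arguments: {"type":"object","properties":{"steps":{"type":"array"}},"required":["steps"]}

```bash
ls; mkdir -p pics; python3 - <<'E'
from cell import bot
import cv2
s=bot.read_state(); print(s)
for n in ["side","top","wrist"]:
    im=bot.get_image(n); cv2.imwrite(f"pics/a_{n}.png",im["pixels"]); print(n,im["vertical_fov"],im["cx"],im["cy"],im["T"])
E
```

```text
pics
{'time_s': 0.0, 'qpos': array([ 1.09651732,  0.42677574,  0.07383688,  1.6065932 , -0.03409643,
        1.11078353, -0.0671262 ]), 'joint_velocities': array([-0.00104712, -0.00107582, -0.00029823,  0.00015619,  0.00023659,
        0.00041668, -0.00029557]), 'joint_efforts': array([ 2.25067372e-03, -9.49819422e+01,  3.76089334e+00, -4.63493371e+01,
        1.91146176e-02,  1.00286110e-02,  3.23872121e-05]), 'tcp_pos': array([ 0.21525449, -0.63936226,  0.24758708]), 'eef_rot': array([-3.14029553e+00,  9.69873510e-05,  3.24735961e-01]), 'ft_force': array([ 0.60323559,  0.24969629, -1.06146592]), 'ft_torque': array([ 0.02093191,  0.0149395 , -0.0269969 ]), 'finger_gap': 0.08524303304012931}
side 52.7038809195807 279.88516035720687 211.30158207122452 [[ 0.99375362 -0.04316816  0.10290895  0.4496955 ]
 [-0.10875481 -0.5813896   0.80632408 -0.89521934]
 [ 0.02502267 -0.81247932 -0.58245277  0.70453783]
 [ 0.          0.          0.          1.        ]]
top 48.31048994377546 280.4033719759079 212.98544029128027 [[ 0.00907817 -0.9923095   0.12344811  0.3898337 ]
 [-0.9997616  -0.01145854 -0.01858609 -0.04544462]
 [ 0.01985769 -0.12324995 -0.99217696  1.35514649]
 [ 0.          0.          0.          1.        ]]
wrist 65.70646984690485 271.85787880378376 212.2976017965389 [[ 0.31800043 -0.91247561 -0.25741792  0.2795952 ]
 [-0.94808931 -0.30649567 -0.08477649 -0.61778283]
 [-0.001541    0.27101414 -0.96257413  0.37353026]
 [ 0.          0.          0.          1.        ]]
```

View pics/a_side.png

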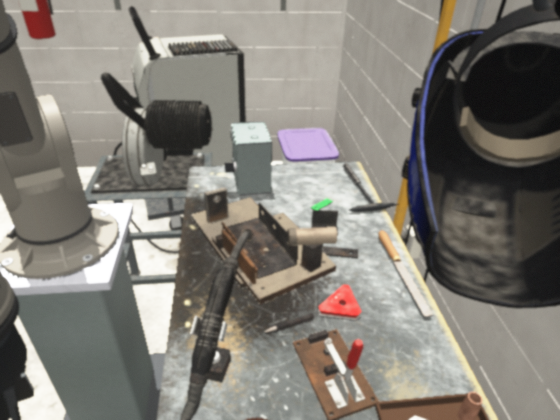

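View pics/a_top.png

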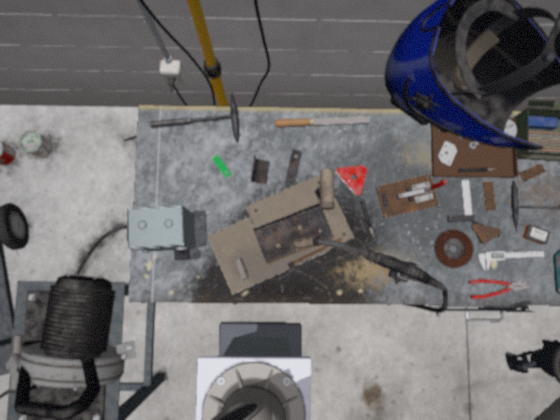

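View pics/a_wrist.png

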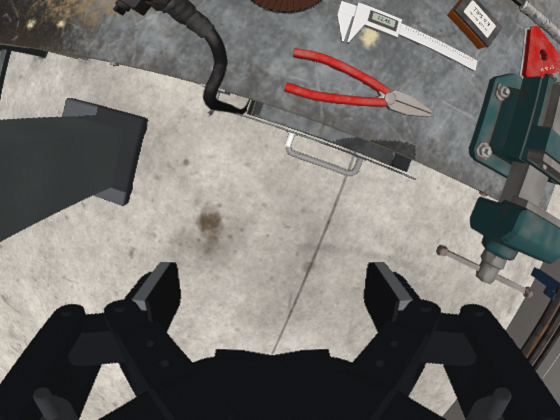

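```bash
cat > h.py <<'E'
import numpy as np, cv2
from cell import bot
from scipy.spatial.transform import Rotation as Rn
def foc(im): return 210/np.tan(np.radians(im["vertical_fov"])/2)
def ray(im,name,px):
    f=foc(im); d=np.array([(px[0]-im["cx"])/f,(px[1]-im["cy"])/f,1.0])
    if name=="wrist":
        u=d[:2]; r=np.linalg.norm(u)
        d=np.array([0,0,1.]) if r<1e-9 else np.r_[np.sin(r)*u/r,np.cos(r)]
    T=np.array(im["T"]); return T[:3,3],T[:3,:3]@d
def atz(im,name,px,z):
    o,d=ray(im,name,px); return o+d*(z-o[2])/d[2]
def proj(im,name,P):
    T=np.array(im["T"]); p=T[:3,:3].T@(np.array(P)-T[:3,3]); f=foc(im)
    if name=="wrist":
        r=np.linalg.norm(p[:2]); th=np.arctan2(r,p[2]); u=p[:2]/r*th*f
    else: u=p[:2]/p[2]*f
    return np.array([u[0]+im["cx"],u[1]+im["cy"]])
def tri(obs):
    A=np.zeros((3,3));b=np.zeros(3)
    for o,d in obs:
        d=d/np.linalg.norm(d);M=np.eye(3)-np.outer(d,d);A+=M;b+=M@o
    return np.linalg.solve(A,b)
def rect(reg,im,name,z):
    """min area rect of region at plane z -> centre, long dir angle, sizes"""
    ys,xs=np.nonzero(reg); P=np.array([atz(im,name,(x,y),z)[:2] for x,y in zip(xs,ys)],np.float32)
    (c,s,a)=cv2.minAreaRect(P*1000); s=np.array(s)
    ang=a if s[0]>=s[1] else a+90
    return np.round(np.array(c)/1000,4),np.round(np.sort(s)),round(((ang+90)%180)-90,1)
def crop(im,x0,y0,x1,y1,k,fn):
    cv2.imwrite(fn,cv2.resize(im["pixels"][y0:y1,x0:x1],None,fx=k,fy=k,interpolation=cv2.INTER_CUBIC))
def st():
    s=bot.read_state(); print("t",round(s["time_s"],2),"tcp",np.round(s["tcp_pos"],4),"rpy",np.round(s["eef_rot"],3),"F",np.round(s["ft_force"],1),"gap",round(s["finger_gap"],4),"q",np.round(s["qpos"],2)); return s
E
python3 - <<'E'
from h import *
for n in ["top","side"]:
    im=bot.get_image(n)
    for nm in ["wall_box","door","latch_knob","flat_bar_0","flat_bar_1","angle_offcut","box_tube","weld_jig","weld_magnet","center_punch"]:
        for r in bot.trace(nm,n):
            if r["p"]<.2: continue
            c,s,a=rect(r["region"],im,n,0.006 if n=="top" else 0.)
            print(n,nm,round(r["p"],2),np.round(r["position"]),r["region"].sum(),c,s,a)
im=bot.get_image("top");crop(im,120,90,400,300,2.8,"pics/b_top.png")
im=bot.get_image("side");crop(im,170,110,430,310,3,"pics/b_side.png")
E
```

```text
top wall_box 0.93 [163. 228.] 3149 [0.4986 0.2718] [159. 195.] -87.2
top latch_knob 0.48 [184. 252.] 184 [0.4392 0.2113] [35. 43.] -88.1
top flat_bar_0 0.56 [291. 164.] 293 [ 0.699  -0.1066] [28. 98.] -12.3
top flat_bar_0 0.56 [220. 165.] 142 [0.6978 0.1047] [21. 68.] 37.5
top flat_bar_1 0.56 [291. 164.] 293 [ 0.699  -0.1066] [28. 98.] -12.3
top flat_bar_1 0.56 [220. 165.] 142 [0.6978 0.1047] [21. 68.] 37.5
top weld_magnet 0.64 [353. 175.] 595 [ 0.6595 -0.278 ] [87. 89.] -89.3
side wall_box 0.58 [251. 160.] 2815 [0.5025 0.4372] [159. 534.] 85.2
side door 0.86 [235. 167.] 204 [0.4365 0.411 ] [ 39. 351.] 89.7
side flat_bar_0 0.66 [322. 220.] 501 [0.6907 0.0297] [ 75. 106.] 77.5
side flat_bar_0 0.62 [343. 251.] 334 [ 0.705  -0.1075] [39. 89.] -13.9
side flat_bar_0 0.59 [322. 207.] 117 [0.6989 0.1061] [26. 72.] 37.3
side flat_bar_0 0.56 [249. 161.] 2803 [0.5031 0.4442] [160. 537.] 85.3
side flat_bar_1 0.66 [322. 220.] 501 [0.6907 0.0297] [ 75. 106.] 77.5
side flat_bar_1 0.62 [343. 251.] 334 [ 0.705  -0.1075] [39. 89.] -13.9
side flat_bar_1 0.59 [322. 207.] 117 [0.6989 0.1061] [26. 72.] 37.3
side flat_bar_1 0.56 [249. 161.] 2803 [0.5031 0.4442] [160. 537.] 85.3
side angle_offcut 0.95 [323. 219.] 426 [0.6932 0.0374] [72. 86.] 80.3
side box_tube 0.57 [342. 254.] 315 [ 0.7068 -0.1061] [36. 87.] -12.6
side weld_magnet 0.94 [342. 303.] 962 [ 0.6746 -0.2833] [ 81. 112.] 41.2
side center_punch 0.65 [289. 320.] 208 [ 0.5567 -0.3178] [16. 92.] 17.1
```

View pics/b_top.png

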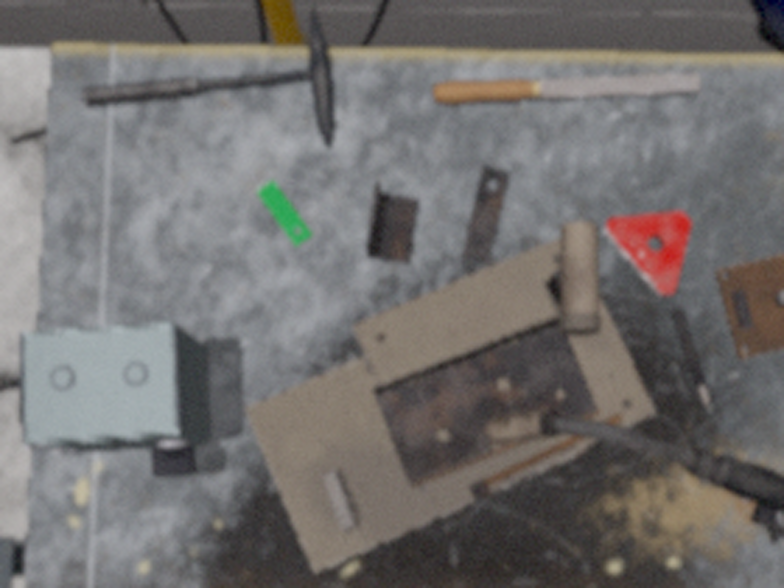

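View pics/b_side.png

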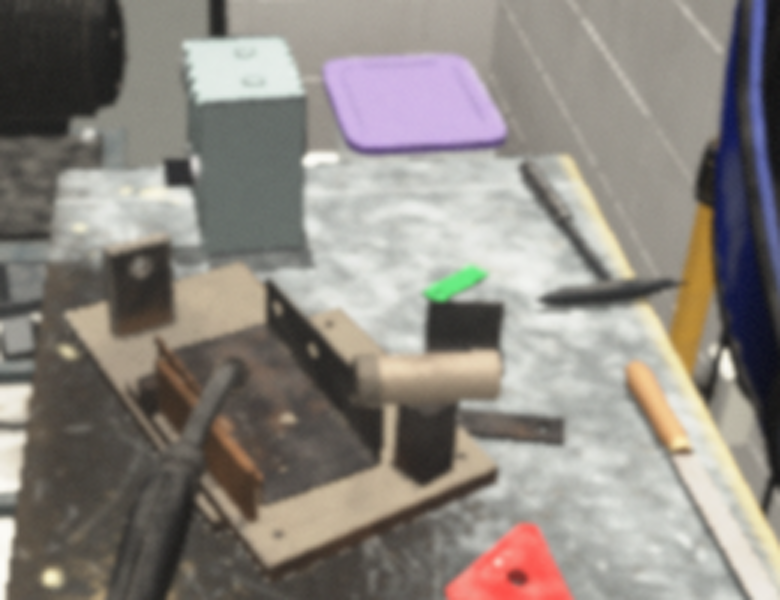

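```bash
python3 - <<'E'
from h import *
im=bot.get_image("top");crop(im,330,120,560,320,3.2,"pics/c_top.png")
im=bot.get_image("side");crop(im,160,230,430,420,2.9,"pics/c_side.png")
E
```

```text
(no output)
```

View pics/c_top.png

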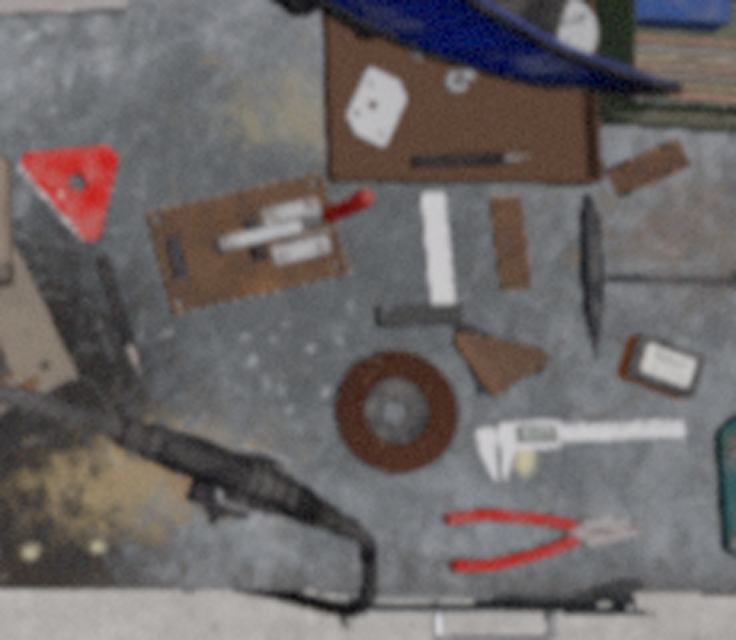

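View pics/c_side.png

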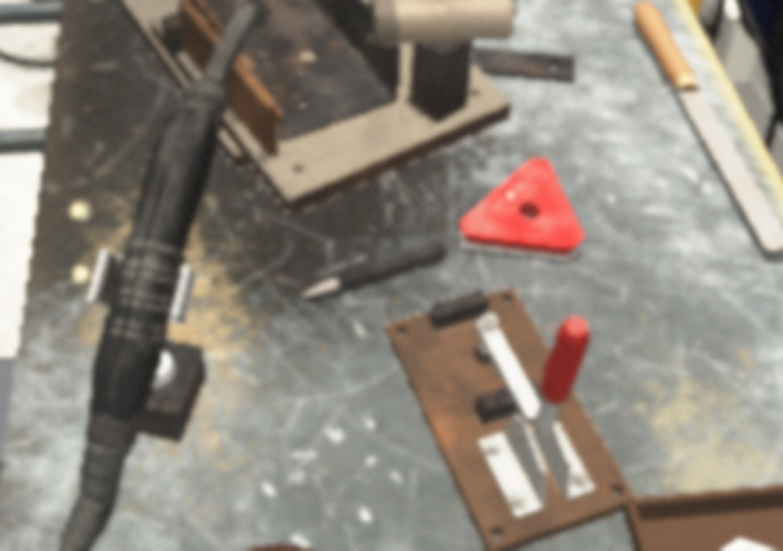

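```bash
python3 - <<'E'
from h import *
im=bot.get_image("top")
for p in [(22,335),(175,322),(182,440),(28,445)]:
    q=(p[0]/2.8+120,p[1]/2.8+90); print(np.round(atz(im,"top",q,.17),3))
for p in [(242,338),(240,430),(205,435),(155,475),(192,445)]: # base
    q=(p[0]/2.8+120,p[1]/2.8+90); print('base',np.round(atz(im,"top",q,0.0),3),np.round(atz(im,"top",q,0.085),3))
im=bot.get_image("side")
for p in [(190,100),(303,97),(285,38),(183,40)]:
    q=(p[0]/3+170,p[1]/3+110); print(np.round(atz(im,"side",q,.17),3))
for p in [(203,250),(300,248)]:
    q=(p[0]/3+170,p[1]/3+110); print('base',np.round(atz(im,"side",q,0),3))
st()
E
```

```text
[0.541 0.319 0.17 ]
[0.555 0.182 0.17 ]
[0.448 0.172 0.17 ]
[0.442 0.309 0.17 ]
base [0.563 0.144 0.   ] [0.552 0.133 0.085]
base [0.467 0.144 0.   ] [0.462 0.132 0.085]
base [0.462 0.18  0.   ] [0.457 0.165 0.085]
base [0.42  0.229 0.   ] [0.418 0.212 0.085]
base [0.451 0.193 0.   ] [0.447 0.178 0.085]
[0.451 0.176 0.17 ]
[0.555 0.176 0.17 ]
[0.549 0.309 0.17 ]
[0.446 0.31  0.17 ]
base [0.457 0.182 0.   ]
base [0.555 0.179 0.   ]
t 1.55 tcp [ 0.2154 -0.6397  0.2483] rpy [-3.142  0.     0.325] F [-0.6  0.5 -0.1] gap 0.0853 q [ 1.1   0.43  0.07  1.61 -0.03  1.11 -0.07]
```

Emit:
step_arm(steps=[0.01,0.01,0.04,0,0,-0.05,255,0.02,0.03,0.03,0,0,-0.05,255,0.025,0.03,0.02,0,0,-0.05,255,0.025,0.03,0,0,0,-0.05,255,0.025,0.03,0,0,0,-0.05,255,0.025,0.03,0,0,0,-0.05,255,0.025,0.03,0,0,0,-0.025,255,0.025,0.03,0,0,0,0,255])

```text
time_s: 2.22
tcp_pos: [0.3915, -0.4168, 0.3405]
eef_rot: [3.141, -0.001, -0.032]
ft_force: [1.3, -0.7, -0.4]
finger_gap: -0.0003
```

Emit:
step_arm(steps=[0.02,0.035,0,0,0,0,255,0.02,0.035,0,0,0,0,255,0.02,0.035,0,0,0,0,255,0.01,0.04,0,0,0,0,255,0.0,0.04,0,0,0,0,255,0,0.04,0,0,0,0,255,0,0.04,0,0,0,0,255,0,0.04,0,0,0,0,255])

```text
time_s: 2.88
tcp_pos: [0.4658, -0.1011, 0.3414]
eef_rot: [3.139, -0.004, -0.031]
ft_force: [1.8, 0.3, -0.4]
finger_gap: -0.0002
```

Emit:
step_arm(steps=[0,0.04,0,0,0,0.02,255,0,0.04,0,0,0,0.02,255,-0.005,0.04,0,0,0,0.02,255,-0.01,0.04,0,0,0,0,255,-0.015,0.035,0,0,0,0,255,-0.015,0.035,0,0,0,0,255,-0.015,0.03,0,0,0,0,255,-0.015,0.03,0,0,0,0,255])

```text
time_s: 3.55
tcp_pos: [0.3862, 0.2022, 0.3434]
eef_rot: [3.139, -0.01, 0.034]
ft_force: [1.1, 0.9, -0.6]
finger_gap: -0.0004
```

Emit:
step_arm(steps=[0,0.03,0,0,0,0,255,0,0.02,-0.02,0,0,0,255,0,0.015,-0.03,0,0,0,255,0,0,-0.03,0,0,0,255,0,0,-0.03,0,0,0,255,0,0,-0.02,0,0,0,255])

```text
time_s: 4.05
tcp_pos: [0.3822, 0.2805, 0.2158]
eef_rot: [-3.136, -0.024, 0.045]
ft_force: [0.5, -0.3, -0.1]
finger_gap: 0.0001
```

```bash
python3 - <<'E'
from h import *
st()
for n in ["wrist","top"]:
    im=bot.get_image(n); cv2.imwrite(f"pics/d_{n}.png",im["pixels"])
E
```

```text
t 4.05 tcp [0.3822 0.2805 0.2158] rpy [-3.136 -0.024  0.045] F [ 0.5 -0.3 -0.1] gap 0.0001 q [-0.13  0.18 -0.7   2.06  0.16  0.93 -2.45]
```

View pics/d_wrist.png

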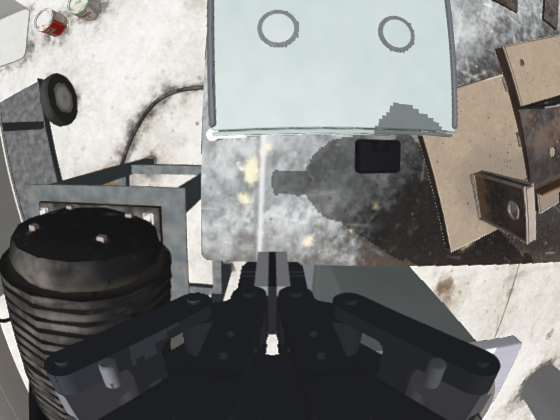

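Emit:
step_arm(steps=[0,-0.01,-0.03,0,0.02,0,255,0,-0.01,-0.025,0,0,0,255,0,-0.01,-0.01,0,0,0,255,0.01,0,0,0,0,0,255,0.01,0,0,0,0,0,255,0.01,0,0,0,0,0,255,0.01,0,0,0,0,0,255,0.005,0,0,0,0,0,255])

```text
time_s: 4.82
tcp_pos: [0.435, 0.2504, 0.1587]
eef_rot: [-3.133, -0.011, 0.044]
ft_force: [-0.2, -1.4, -0.2]
finger_gap: 0.0
```

Emit:
step_arm(steps=[0.008,0,0,0,0,0,255,0.008,0,0,0,0,0,255,0.008,0,0,0,0,0,255,0.008,0,0,0,0,0,255])

```text
time_s: 5.15
tcp_pos: [0.4674, 0.2527, 0.1615]
eef_rot: [-3.133, -0.008, 0.046]
ft_force: [-8.0, 0.8, 8.5]
finger_gap: 0.0001
```

```bash
python3 - <<'E'
from h import *
st()
im=bot.get_image("side"); crop(im,170,80,430,280,3,"pics/e.png")
E
```

```text
t 5.15 tcp [0.4674 0.2527 0.1615] rpy [-3.133 -0.008  0.046] F [-8.   0.8  8.5] gap 0.0001 q [-0.09  0.35 -0.62  1.99  0.26  0.87 -2.38]
```

View pics/e.png

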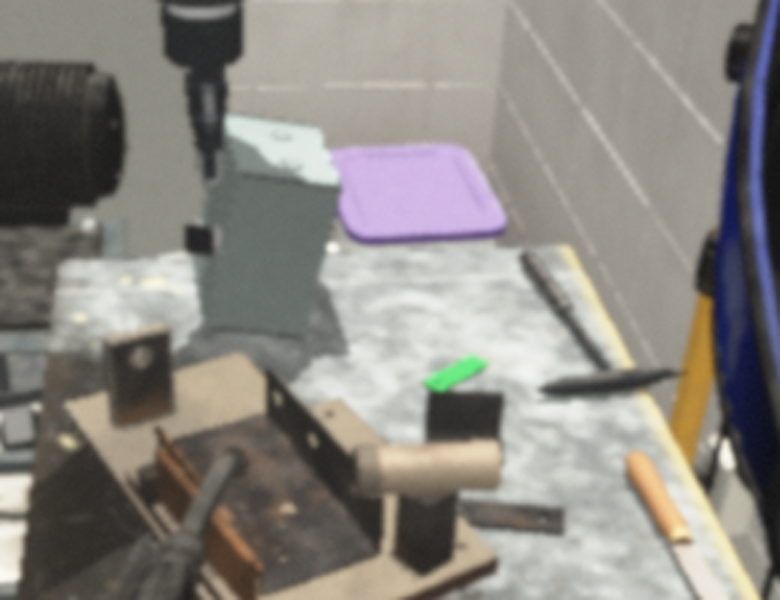

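Emit:
step_arm(steps=[0.008,0,0.0,0,0,0,255,0.008,0,0.002,0,0,0,255,0.008,0,0.002,0,0,0,255,0.008,0,0.002,0,0,0,255])

```text
time_s: 5.53
tcp_pos: [0.5021, 0.2547, 0.1697]
eef_rot: [-3.131, -0.009, 0.047]
ft_force: [-1.0, 0.9, 1.0]
finger_gap: 0.0001
```

Emit:
step_arm(steps=[0.006,0,0.0,0,0,0,255,0.006,0,0.0,0,0,0,255])

```text
time_s: 5.7
tcp_pos: [0.5164, 0.255, 0.1707]
eef_rot: [-3.131, -0.01, 0.047]
ft_force: [-0.6, -0.4, 0.8]
finger_gap: 0.0002
```

```bash
python3 - <<'E'
from h import *
st()
im=bot.get_image("side"); crop(im,170,80,430,280,3,"pics/f.png")
E
```

```text
t 5.7 tcp [0.5164 0.255  0.1707] rpy [-3.131 -0.01   0.047] F [-0.6 -0.4  0.8] gap 0.0002 q [-0.08  0.4  -0.6   1.89  0.28  0.92 -2.34]
```

View pics/f.png

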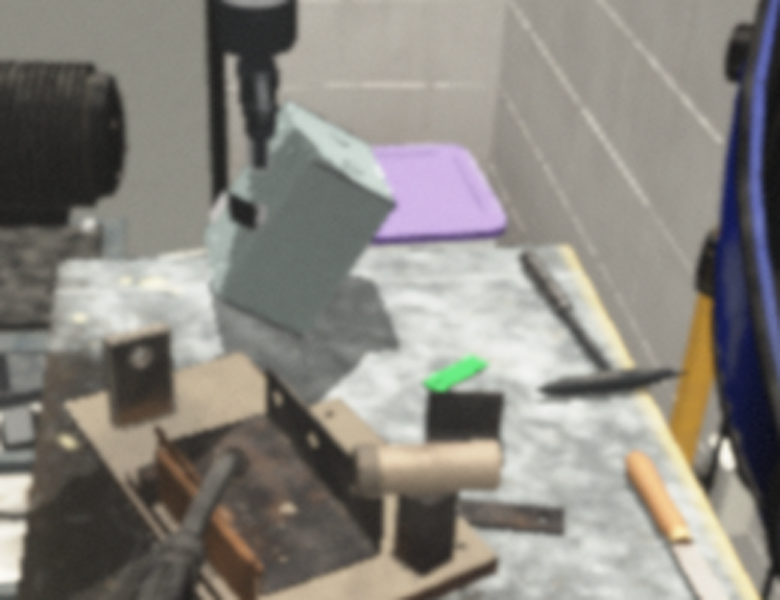

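Emit:
step_arm(steps=[0.005,0,0.0,0,0,0,255,0.005,0,0,0,0,0,255,0.003,0,0,0,0,0,255,0,0,0,0,0,0,255,0,0,0,0,0,0,255])

```text
time_s: 6.17
tcp_pos: [0.5322, 0.2541, 0.1698]
eef_rot: [-3.131, -0.01, 0.045]
ft_force: [-0.4, 0.3, -0.1]
finger_gap: -0.0004
```

```bash
python3 - <<'E'
from h import *
st()
im=bot.get_image("side"); crop(im,170,80,430,280,3,"pics/g.png")
E
```

```text
t 6.17 tcp [0.5322 0.2541 0.1698] rpy [-3.131 -0.01   0.045] F [-0.4  0.3 -0.1] gap -0.0004 q [-0.08  0.43 -0.59  1.86  0.29  0.93 -2.33]
```

View pics/g.png

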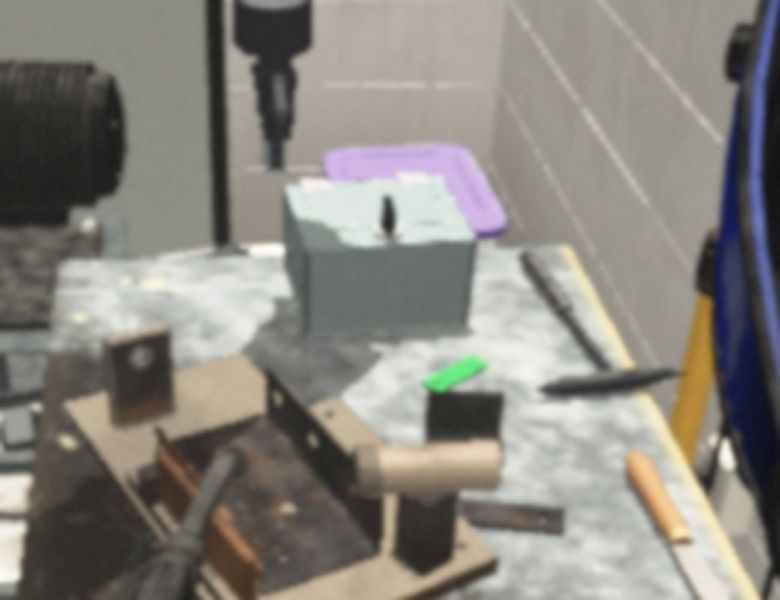

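Emit:
step_arm(steps=[0,0,0.04,0,0,0.0,0,0,0,0.04,0,0,0.12,0,0,0,0.03,0,0,0.12,0,0,-0.03,0.03,0,0,0.12,0,0,-0.03,0.02,0,0,0.12,0,0.02,-0.03,0,0,0,0.12,0])

```text
time_s: 6.72
tcp_pos: [0.5444, 0.1741, 0.3307]
eef_rot: [-3.135, -0.005, 0.653]
ft_force: [1.6, 2.0, 0.2]
finger_gap: 0.0724
```

```bash
python3 - <<'E'
from h import *
st()
E
```

```text
t 6.72 tcp [0.5444 0.1741 0.3307] rpy [-3.135 -0.005  0.653] F [1.6 2.  0.2] gap 0.0724 q [ 0.18  0.26 -0.72  1.71  0.18  1.24 -1.5 ]
```

Emit:
step_arm(steps=[0.01,-0.01,0.01,0,0,0.12,0,0.01,0,0.01,0,0,0.12,0,0.01,0,0.01,0,0,0.12,0,0.01,0,0,0,0,0.12,0,0.01,0,0,0,0,0.12,0,0,0,0,0,0,0.12,0,0,0,0,0,0,0.12,0,0,0,0,0,0,0.1,0])

```text
time_s: 7.38
tcp_pos: [0.5987, 0.1542, 0.3649]
eef_rot: [3.14, -0.004, 1.625]
ft_force: [-0.2, -0.8, -0.2]
finger_gap: 0.0858
```

```bash
python3 - <<'E'
from h import *
st()
for n in ["top","side","wrist"]:
    im=bot.get_image(n); cv2.imwrite(f"pics/i_{n}.png",im["pixels"])
    for nm in ["wall_box","door","latch_knob","latch"]:
        for r in bot.trace(nm,n):
            if r["p"]<.2: continue
            z=.12 if nm!="wall_box" else .103
            c,s,a=rect(r["region"],im,n,z)
            print(n,nm,round(r["p"],2),np.round(r["position"]),r["region"].sum(),atz(im,n,r["position"],z).round(3),c,s,a)
E
```

```text
t 7.38 tcp [0.5987 0.1542 0.3649] rpy [ 3.14  -0.004  1.625] F [-0.2 -0.8 -0.2] gap 0.0858 q [ 0.3   0.36 -0.86  1.55  0.28  1.35 -0.54]
top wall_box 0.44 [135. 205.] 103 [0.562 0.321 0.103] [0.5628 0.3176] [17. 55.] 28.5
top door 0.38 [136. 206.] 53 [0.559 0.314 0.12 ] [0.5631 0.3102] [13. 27.] 2.7
side wall_box 0.71 [298. 166.] 3040 [0.632 0.158 0.103] [0.6288 0.1843] [194. 311.] -87.6
side door 0.9 [295. 150.] 1202 [0.632 0.221 0.12 ] [0.6318 0.221 ] [139. 167.] 4.0
side latch_knob 0.6 [298. 155.] 91 [0.635 0.189 0.12 ] [0.6399 0.2059] [26. 82.] 82.2
side latch 0.38 [297. 153.] 69 [0.635 0.2   0.12 ] [0.6395 0.2029] [20. 75.] 82.1
wrist wall_box 0.71 [307. 100.] 16360 [0.635 0.254 0.103] [0.636  0.2622] [148. 171.] 4.5
wrist door 0.61 [310. 101.] 16083 [0.636 0.252 0.12 ] [0.6352 0.2579] [136. 164.] 4.4
wrist latch_knob 0.93 [312. 138.] 622 [0.642 0.21  0.12 ] [0.6389 0.212 ] [28. 40.] -86.5
wrist latch 0.74 [312. 134.] 568 [0.641 0.214 0.12 ] [0.6378 0.2113] [25. 39.] -86.4
```

View pics/i_wrist.png

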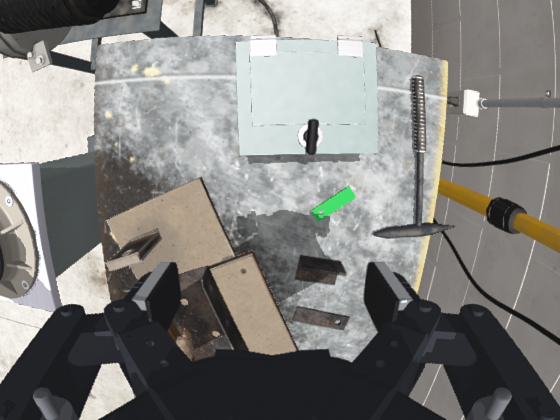

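```bash
python3 - <<'E'
from h import *
im=bot.get_image("wrist"); crop(im,220,25,420,175,4,"pics/j.png")
E
```

```text
(no output)
```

View pics/j.png

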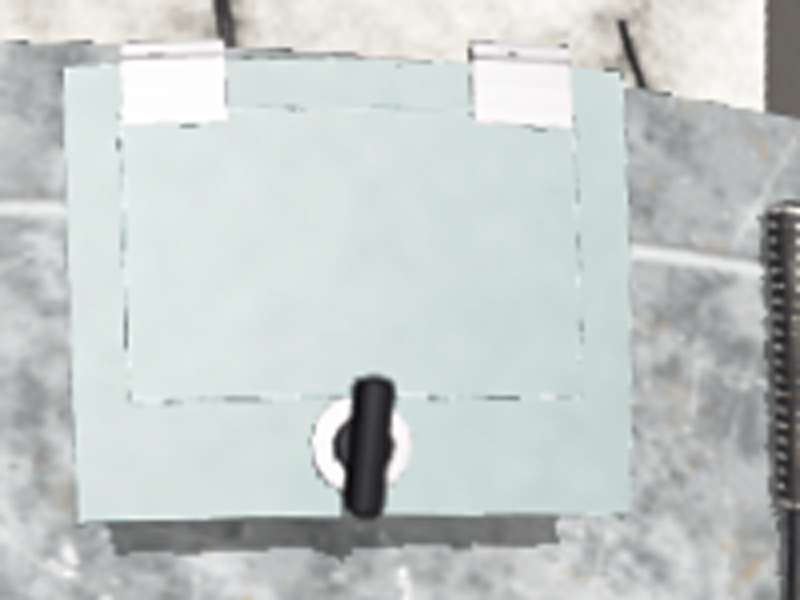

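```bash
cat >> h.py <<'E'
def boxfit(im,name,pts,cam):
    # pts: crop px list for (+-85,+-70) corners at z .103
    from scipy.optimize import least_squares
    def f(p):
        c,s=np.cos(p[2]),np.sin(p[2]); r=[]
        for (bx,by,bz),q in pts:
            r+=list(proj(im,cam,[p[0]+c*bx-s*by,p[1]+s*bx+c*by,bz])-np.array(q))
        return r
    o=least_squares(f,[.63,.25,0.05]); print("box",o.x.round(4),"res",np.round(o.fun,1)); return o.x
E
python3 - <<'E'
from h import *
im=bot.get_image("wrist")
P=[((-.085,-.07,.103),(80,522)),((.085,-.07,.103),(630,512)),((.085,.07,.103),(622,73)),((-.085,.07,.103),(64,68))]
P=[(a,(b[0]/4+220-.4,b[1]/4+25-.4)) for a,b in P]
x=boxfit(im,"w",P,"wrist")
for q in [(360,443),(374,380),(362,515)]:
    print(atz(im,"wrist",(q[0]/4+220,q[1]/4+25),.103 if q[0]==360 else .139).round(4))
c,s=np.cos(x[2]),np.sin(x[2]); print("knob exp",x[0]+s*.048,x[1]-c*.048)
for n,dz in (("angle_offcut",0.0),("flat_bar_0",.006)):
    for r in bot.trace(n,"wrist"):
        print(n,round(r["p"],2),np.round(r["position"]),*rect(r["region"],im,"wrist",dz))
E
```

```text
box [0.6369 0.2595 0.0764] res [-0.5  0.6  0.6  0.8  0.5 -0.9 -0.5 -0.6]
[0.6408 0.2112 0.103 ]
[0.6394 0.2296 0.139 ]
[0.6383 0.1926 0.139 ]
knob exp 0.6405559272635384 0.21164360824310738
angle_offcut 0.89 [316. 271.] [ 0.6889 -0.0115] [48. 84.] -6.0
flat_bar_0 0.76 [335. 200.] [0.6971 0.1066] [24. 74.] 37.4
flat_bar_0 0.75 [322. 318.] [ 0.6978 -0.1041] [ 33. 100.] -13.1
```

Emit:
step_arm(steps=[0.02,0.028,-0.03,0,0,-0.085,60,0.0215,0.029,-0.035,0,0,0,60,0,0,-0.035,0,0,0,60,0,0,-0.035,0,0,0,60,0,0,-0.02,0,0,0,60,0,0,0,0,0,0,60])

```text
time_s: 8.83
tcp_pos: [0.639, 0.208, 0.2114]
eef_rot: [3.135, -0.005, 1.526]
ft_force: [-0.7, -0.3, -0.5]
finger_gap: 0.0653
```

```bash
python3 - <<'E'
from h import *
st()
im=bot.get_image("wrist"); cv2.imwrite("pics/k.png",im["pixels"])
E
```

```text
t 8.83 tcp [0.639  0.208  0.2114] rpy [ 3.135 -0.005  1.526] F [-0.7 -0.3 -0.5] gap 0.0653 q [ 0.14  0.56 -0.78  1.62  0.43  1.13 -0.79]
```

View pics/k.png

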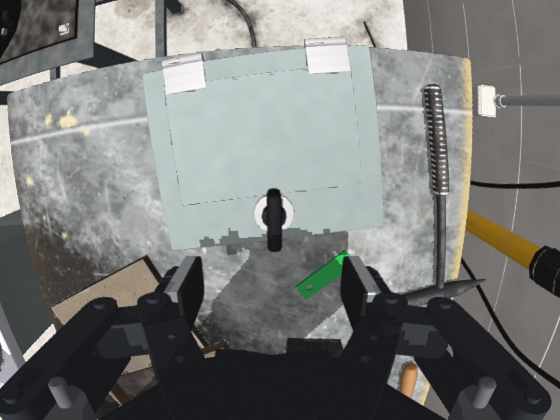

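Emit:
step_arm(steps=[0.001,0.003,-0.03,0,0,0,60,0,0,-0.03,0,0,0,60,0,0,-0.02,0,0,0,60,0,0,0,0,0,0,60])

```text
time_s: 9.22
tcp_pos: [0.6443, 0.2123, 0.1393]
eef_rot: [3.124, -0.009, 1.524]
ft_force: [-1.3, 0.3, -0.2]
finger_gap: 0.0651
```

Emit:
step_arm(steps=[-0.003,0,-0.01,0.008,0.006,0.01,60,0,0,0,0,0,0,255,0,0,0,0,0,0,255,0,0,0,0,0,0,255,0,0,0,0,0,0,255,0,0,0,0,0,0,255])

```text
time_s: 9.72
tcp_pos: [0.6444, 0.2131, 0.1378]
eef_rot: [3.123, -0.02, 1.533]
ft_force: [-4.6, -0.2, -4.7]
finger_gap: 0.008
```

Emit:
step_arm(steps=[0,0.004,0.01,-0.087,-0.006,0,255,0,0.0046,0.0096,-0.087,-0.006,0,255,0,0.0054,0.0091,-0.087,-0.006,0,255])

```text
time_s: 9.97
tcp_pos: [0.6453, 0.2192, 0.1667]
eef_rot: [3.094, 0.248, 1.517]
ft_force: [-3.5, 5.0, -6.1]
finger_gap: 0.0084
```

```bash
python3 - <<'E'
from h import *
st()
im=bot.get_image("side"); crop(im,170,80,430,280,3,"pics/l.png")
E
```

```text
t 9.97 tcp [0.6453 0.2192 0.1667] rpy [3.094 0.248 1.517] F [-3.5  5.  -6.1] gap 0.0084 q [-0.09  0.63 -0.65  1.59  0.62  1.24 -0.98]
```

View pics/l.png

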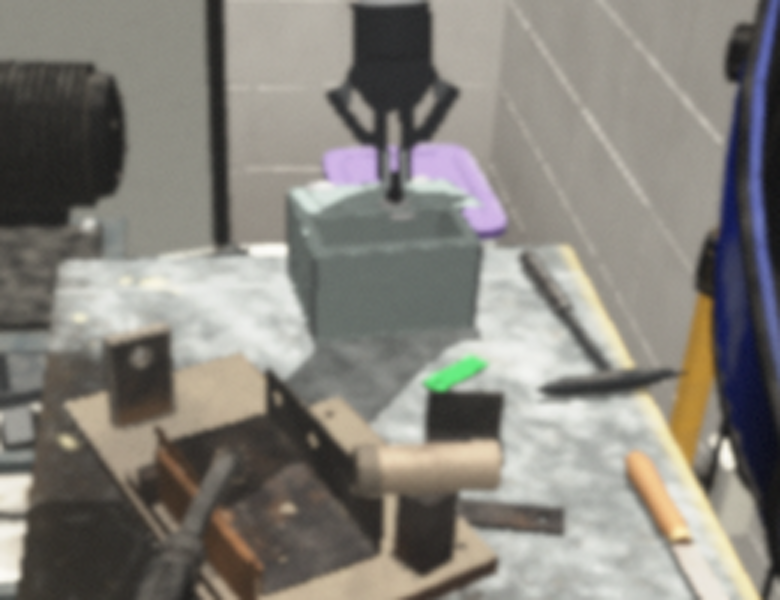

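Emit:
step_arm(steps=[-0.0005,0.008,0.0085,-0.087,-0.006,0,255,-0.0005,0.008,0.0085,-0.087,-0.006,0,255,-0.0005,0.009,0.008,-0.087,-0.006,0,255,-0.0005,0.009,0.007,-0.087,-0.006,0,255])

```text
time_s: 10.35
tcp_pos: [0.6436, 0.2527, 0.2023]
eef_rot: [3.04, 0.607, 1.493]
ft_force: [1.9, -0.3, -12.1]
finger_gap: 0.0084
```

```bash
python3 - <<'E'
from h import *
st()
E
```

```text
t 10.35 tcp [0.6436 0.2527 0.2023] rpy [3.04  0.607 1.493] F [  1.9  -0.3 -12.1] gap 0.0084 q [-0.36  0.72 -0.54  1.43  0.77  1.59 -1.1 ]
```

Emit:
step_arm(steps=[-0.0005,0.009,0.006,-0.087,-0.006,0,255,-0.0005,0.0095,0.005,-0.087,-0.006,0,255,-0.0005,0.0095,0.004,-0.06,-0.004,0,255])

```text
time_s: 10.6
tcp_pos: [0.6413, 0.2825, 0.2154]
eef_rot: [2.994, 0.844, 1.464]
ft_force: [-1.7, -2.1, -14.1]
finger_gap: 0.0083
```

```bash
python3 - <<'E'
from h import *
st()
im=bot.get_image("side"); crop(im,170,80,430,280,3,"pics/m.png")
im=bot.get_image("wrist"); cv2.imwrite("pics/m2.png",im["pixels"])
E
```

```text
t 10.6 tcp [0.6413 0.2825 0.2154] rpy [2.994 0.844 1.464] F [ -1.7  -2.1 -14.1] gap 0.0083 q [-0.51  0.81 -0.46  1.32  0.85  1.81 -1.12]
```

View pics/m.png

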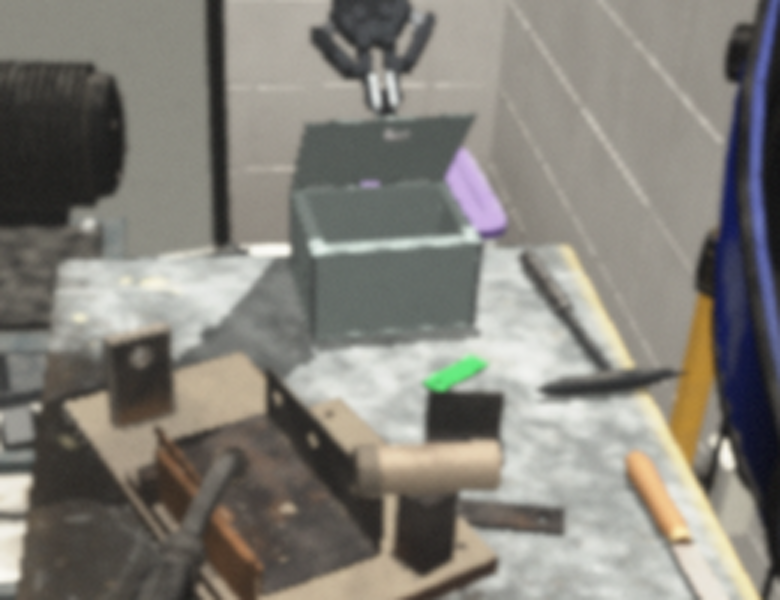

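Emit:
step_arm(steps=[-0.0005,0.01,0.003,-0.05,-0.003,0,255,-0.0005,0.01,0.001,-0.04,-0.003,0,255,-0.0005,0.01,0,-0.04,0,0,255])

```text
time_s: 10.95
tcp_pos: [0.642, 0.3095, 0.2186]
eef_rot: [2.966, 0.967, 1.439]
ft_force: [-8.5, -8.1, 8.5]
finger_gap: 0.0083
```

```bash
python3 - <<'E'
from h import *
st()
E
```

```text
t 10.95 tcp [0.642  0.3095 0.2186] rpy [2.966 0.967 1.439] F [-8.5 -8.1  8.5] gap 0.0083 q [-0.6   0.89 -0.42  1.23  0.9   1.93 -1.11]
```

Emit:
step_arm(steps=[0,0,0,0,0,0,0,0,0,0,0,0,0,0,0,0,0,0,0,0,0,0,0.01,0.012,0,0,0,0,0,0.015,0.02,0,0,0,0,0,0.01,0.025,0,0,0,0,0,0,0.03,0.05,0,0,0,0,0,0.03,0.1,0,0,0])

```text
time_s: 11.62
tcp_pos: [0.6427, 0.3406, 0.3274]
eef_rot: [3.022, 0.811, 1.486]
ft_force: [1.5, -0.3, 0.4]
finger_gap: 0.0856
```

```bash
python3 - <<'E'
from h import *
st()
im=bot.get_image("side"); crop(im,170,80,430,280,3,"pics/n.png")
E
```

```text
t 11.62 tcp [0.6427 0.3406 0.3274] rpy [3.022 0.811 1.486] F [ 1.5 -0.3  0.4] gap 0.0856 q [-0.6   0.77 -0.43  1.11  0.81  1.97 -0.99]
```

View pics/n.png

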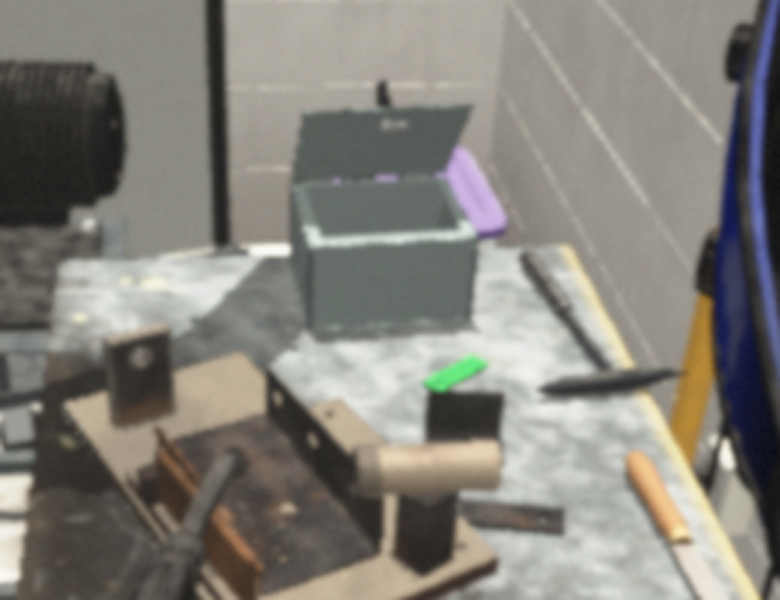

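Emit:
step_arm(steps=[0,0,0.02,0.1,0.008,0,255,0,-0.015,0.01,0.12,0.01,0,255,0,-0.02,0,0.12,0.01,0,255,0,-0.03,0,0.12,0.01,0,255,0,-0.03,0,0.12,0.01,0,255,0,-0.03,0,0.12,0.01,0,255,0,-0.015,0,0.11,0.01,0,255,0,0,0,0,0,0,255])

```text
time_s: 12.33
tcp_pos: [0.6476, 0.1969, 0.381]
eef_rot: [3.109, -0.014, 1.508]
ft_force: [1.0, -2.7, -0.4]
finger_gap: 0.0003
```

```bash
python3 - <<'E'
from h import *
st()
im=bot.get_image("wrist"); cv2.imwrite("pics/o.png",im["pixels"])
E
```

```text
t 12.33 tcp [0.6476 0.1969 0.381 ] rpy [ 3.109 -0.014  1.508] F [ 1.  -2.7 -0.4] gap 0.0003 q [ 0.07  0.4  -0.65  1.42  0.25  1.37 -0.65]
```

View pics/o.png

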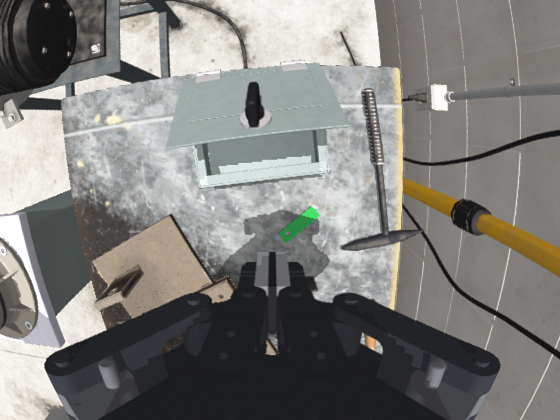

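Emit:
step_arm(steps=[0,0,-0.04,0.02,0.01,0,255,0,0,-0.04,0,0,0,255,0,0,-0.04,0,0,0,255,0,0,-0.035,0,0,0,255,0,0,-0.015,0,0,0,255,0,0.012,0,0,0,0,255,0,0.012,0,0,0,0,255,0,0.012,0,0,0,0,255])

```text
time_s: 13.05
tcp_pos: [0.6496, 0.2274, 0.2145]
eef_rot: [3.098, -0.036, 1.493]
ft_force: [0.5, -0.5, 0.1]
finger_gap: -0.0002
```

Emit:
step_arm(steps=[0,0.012,-0.01,0.02,0.02,0,255,0,0.014,0,0,0,0,255,0,0.014,0,0,0,0,255,0,0.014,0,0,0,0,255,0,0.014,0,0,0,0,255,0,0.012,0,0,0,0,255])

```text
time_s: 13.55
tcp_pos: [0.6523, 0.3176, 0.2111]
eef_rot: [3.116, -0.061, 1.492]
ft_force: [-1.2, -2.4, 1.2]
finger_gap: -0.0002
```

```bash
python3 - <<'E'
from h import *
st()
im=bot.get_image("side"); crop(im,170,80,430,280,3,"pics/p.png")
E
```

```text
t 13.55 tcp [0.6523 0.3176 0.2111] rpy [ 3.116 -0.061  1.492] F [-1.2 -2.4  1.2] gap -0.0002 q [-0.1   0.58 -0.62  1.52  0.34  1.09 -0.87]
```

View pics/p.png

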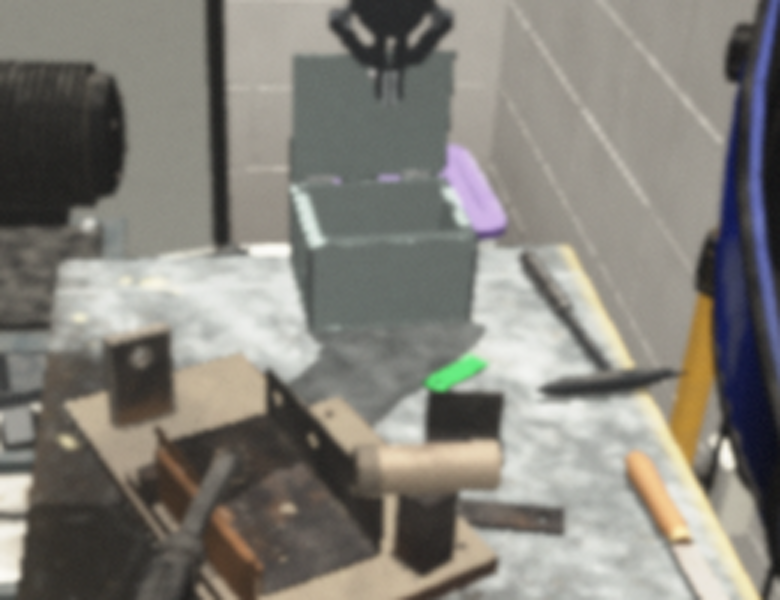

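Emit:
step_arm(steps=[0,0.01,0,0,0,0,255,0,0.008,0,0,0,0,255,0,0,0,0,0,0,255])

```text
time_s: 13.85
tcp_pos: [0.6511, 0.3416, 0.2111]
eef_rot: [3.117, -0.063, 1.497]
ft_force: [1.2, -4.6, -0.7]
finger_gap: 0.0002
```

Emit:
step_arm(steps=[0,-0.03,0.0,0,0.03,0,0,0,-0.03,0.03,0,0.03,0,0,0,-0.04,0.03,0,0,0,0,0,-0.04,0.03,0,0,0,0,0,-0.04,0.02,0,0,0,0,0,-0.04,0.02,0,0,0,0,0,-0.04,0,0,0,0,0,0,-0.03,0,0,0,0,0])

```text
time_s: 14.52
tcp_pos: [0.6464, 0.0698, 0.3335]
eef_rot: [-3.102, -0.066, 1.507]
ft_force: [0.6, -0.2, -0.5]
finger_gap: 0.0853
```

```bash
python3 - <<'E'
from h import *
st()
for n in ["wrist","top"]:
    im=bot.get_image(n); cv2.imwrite(f"pics/q_{n}.png",im["pixels"])
    for nm in ["angle_offcut","flat_bar_0","box_tube"]:
        for r in bot.trace(nm,n):
            if r["p"]<.3: continue
            print(n,nm,round(r["p"],2),np.round(r["position"]),*rect(r["region"],im,n,.003))
E
```

```text
t 14.52 tcp [0.6464 0.0698 0.3335] rpy [-3.102 -0.066  1.507] F [ 0.6 -0.2 -0.5] gap 0.0853 q [ 0.3   0.41 -0.65  1.51  0.17  1.32 -0.42]
wrist angle_offcut 0.64 [306. 239.] [ 0.6854 -0.0104] [47. 79.] -7.3
wrist angle_offcut 0.41 [267.  51.] [0.6402 0.2848] [177. 217.] 3.0
wrist flat_bar_0 0.97 [315. 159.] [0.6958 0.1052] [22. 73.] 36.8
top flat_bar_0 0.73 [293. 161.] [ 0.7001 -0.1069] [ 30. 100.] -12.9
```

View pics/q_wrist.png

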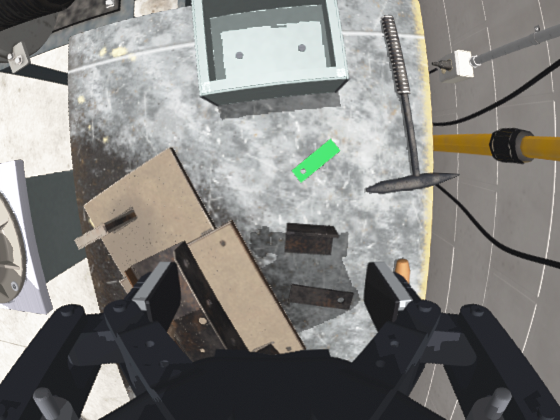

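Emit:
step_arm(steps=[0,-0.02,0,0.04,0.05,0.12,0,0,-0.02,0,0,0,0.12,0,0,-0.01,0,0,0,0.12,0,0,0,0,0,0,0.12,0,0.01,0,0,0,0,0.12,0,0.01,0,0,0,0,0.12,0,0.01,0,0,0,0,0.12,0,0,0,0,0,0,0.12,0])

```text
time_s: 15.58
tcp_pos: [0.6764, 0.0319, 0.3318]
eef_rot: [-3.052, -0.109, 2.497]
ft_force: [-0.0, -0.4, 0.4]
finger_gap: 0.0853
```

Emit:
step_arm(steps=[0,-0.005,0,0,0,0.12,0,0,0,0,0,0,0.12,0,0,0,0,0,0,0.12,0,0,0,0,0,0,0.12,0,0,0,0,0,0,0.1,0])

```text
time_s: 16.0
tcp_pos: [0.6772, 0.0338, 0.3298]
eef_rot: [-3.054, -0.113, 3.106]
ft_force: [-0.0, -0.0, -0.6]
finger_gap: 0.0853
```

```bash
python3 - <<'E'
from h import *
st()
im=bot.get_image("top")
for z in (.1,.146): print("handle",[atz(im,"top",p,z).round(3) for p in [(327,170),(327,207),(321,188),(334,188)]])
n="wrist"
im=bot.get_image(n); cv2.imwrite(f"pics/r_{n}.png",im["pixels"])
for nm in ["angle_offcut","flat_bar_0","box_tube"]:
        for r in bot.trace(nm,n):
            if r["p"]<.3: continue
            print(n,nm,round(r["p"],2),np.round(r["position"]),*rect(r["region"],im,n,.003))
E
```

```text
t 16.0 tcp [0.6772 0.0338 0.3298] rpy [-3.054 -0.113  3.106] F [-0.  -0.  -0.6] gap 0.0853 q [ 0.4   0.59 -0.91  1.36  0.48  1.55  1.03]
handle [array([ 0.666, -0.195,  0.1  ]), array([ 0.564, -0.195,  0.1  ]), array([ 0.616, -0.179,  0.1  ]), array([ 0.616, -0.214,  0.1  ])]
handle [array([ 0.656, -0.19 ,  0.146]), array([ 0.557, -0.19 ,  0.146]), array([ 0.608, -0.174,  0.146]), array([ 0.608, -0.208,  0.146])]
wrist angle_offcut 0.71 [259. 204.] [ 0.6867 -0.0104] [45. 79.] -7.4
wrist flat_bar_0 0.86 [199. 213.] [ 0.6986 -0.1057] [ 32. 100.] -13.3
wrist flat_bar_0 0.64 [341. 211.] [0.6965 0.1057] [22. 71.] 37.0
```

View pics/r_wrist.png

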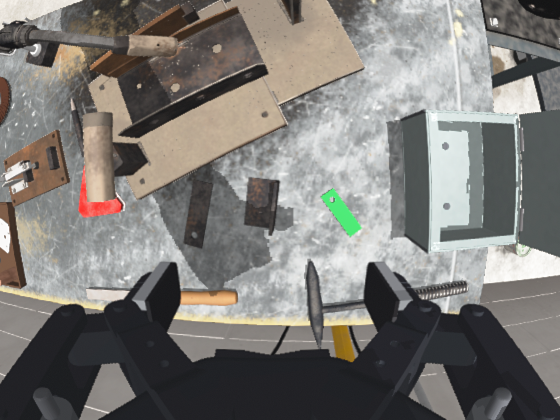

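```bash
cat >> h.py <<'E'
def fix(yaw,tgt=None):
    s=bot.read_state(); R=Rn.from_euler("xyz",s["eef_rot"]); D=Rn.from_euler("xyz",[np.pi,0,yaw])
    print("rotvec",(D*R.inv()).as_rotvec().round(3), "shift", None if tgt is None else (np.array(tgt)-s["tcp_pos"]).round(4))
E
python3 - <<'E'
from h import *
im=bot.get_image("wrist"); crop(im,160,150,360,270,4,"pics/s.png")
fix(3.03,(0.69,0,.2))
E
```

```text
rotvec [ 0.078 -0.119 -0.07 ] shift [ 0.0127 -0.0324 -0.13  ]
```

View pics/s.png

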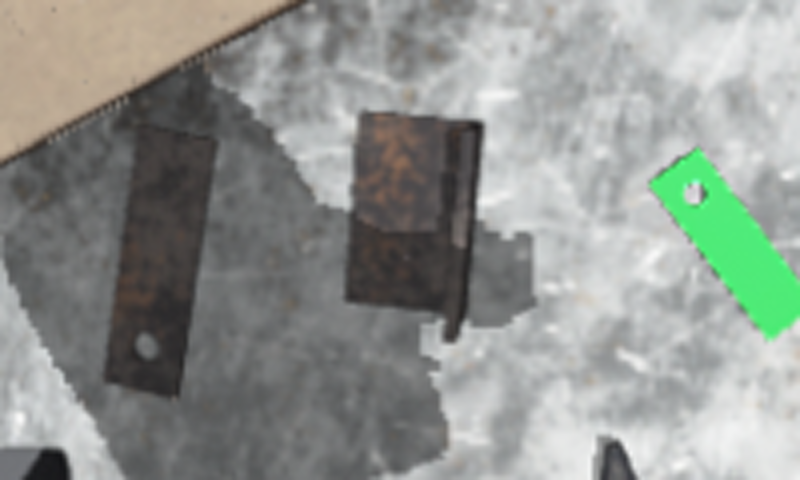

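```bash
python3 - <<'E'
from h import *
im=bot.get_image("wrist")
for q,z in [((484,122),.05),((463,338),.05),((445,340),.05),((360,112),.005),((347,300),.005),((138,124),.006),((216,140),.006),((180,397),.006),((107,380),.006)]:
    print(q,atz(im,"wrist",(q[0]/4+160-.4,q[1]/4+150-.4),z).round(4))
E
```

```text
(484, 122) [0.6475 0.02   0.05  ]
(463, 338) [0.7176 0.0108 0.05  ]
(445, 340) [0.7181 0.0049 0.05  ]
(360, 112) [ 0.6451 -0.0267  0.005 ]
(347, 300) [ 0.713  -0.0348  0.005 ]
(138, 124) [ 0.6458 -0.1095  0.006 ]
(216, 140) [ 0.653 -0.08   0.006]
(180, 397) [ 0.7491 -0.1008  0.006 ]
(107, 380) [ 0.7425 -0.1297  0.006 ]
```

Emit:
step_arm(steps=[0.005,-0.02,-0.035,0.078,-0.1,-0.09,60,0,0,-0.035,0,0,0,60,0,0,-0.035,0,0,0,60,0,0,-0.03,0,0,0,60,0,0,-0.02,0,0,0,60,0,0,0,0,0,0,60])

```text
time_s: 16.85
tcp_pos: [0.682, 0.0079, 0.1717]
eef_rot: [-3.124, -0.032, 3.008]
ft_force: [0.1, -0.8, 0.3]
finger_gap: 0.065
```

```bash
python3 - <<'E'
from h import *
st()
fix(3.01,(0.6825,0.0129,.039))
im=bot.get_image("wrist"); cv2.imwrite("pics/t.png",im["pixels"])
print(proj(im,"wrist",(.6825,.0129,.05)))
E
```

```text
t 16.85 tcp [0.682  0.0079 0.1717] rpy [-3.124 -0.032  3.008] F [ 0.1 -0.8  0.3] gap 0.065 q [ 0.47  0.67 -0.86  1.59  0.54  1.18  0.92]
rotvec [ 0.013 -0.035  0.001] shift [ 0.0005  0.005  -0.1327]
[281.27317589 216.62858481]
```

View pics/t.png

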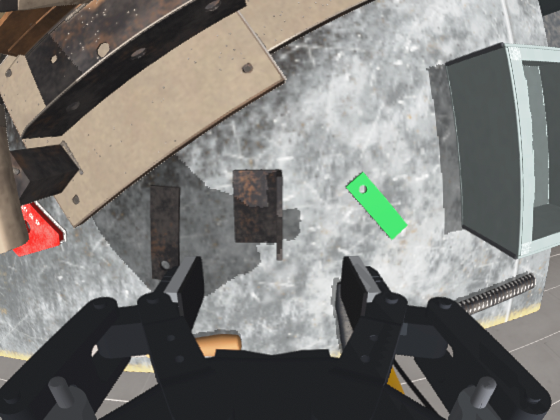

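Emit:
step_arm(steps=[0,0.005,-0.035,0.013,-0.03,0,60,0,0,-0.035,0,0,0,60,0,0,-0.03,0,0,0,60,0,0,-0.02,0,0,0,60,0,0,0,0,0,0,60])

```text
time_s: 17.32
tcp_pos: [0.6887, 0.0144, 0.0604]
eef_rot: [3.139, 0.011, 3.002]
ft_force: [-0.6, -0.4, 0.3]
finger_gap: 0.0651
```

```bash
python3 - <<'E'
from h import *
st()
fix(3.01,(0.6825,0.0129,.039))
E
```

```text
t 17.32 tcp [0.6887 0.0144 0.0604] rpy [3.139 0.011 3.002] F [-0.6 -0.4  0.3] gap 0.0651 q [ 0.43  0.78 -0.79  1.67  0.66  0.96  0.82]
rotvec [-0.001  0.011  0.008] shift [-0.0062 -0.0015 -0.0214]
```

Emit:
step_arm(steps=[-0.006,-0.0015,-0.022,0,0.01,0,60,0,0,0,0,0,0,60,0,0,0,0,0,0,255,0,0,0,0,0,0,255,0,0,0,0,0,0,255,0,0,0,0,0,0,255,0,0,0,0,0,0,255])

```text
time_s: 17.9
tcp_pos: [0.6903, 0.0145, 0.052]
eef_rot: [3.138, 0.015, 2.999]
ft_force: [-0.5, -3.9, -0.2]
finger_gap: 0.0048
```

Emit:
step_arm(steps=[0,0,0.02,0,0,0,255,0,0,0.03,0,0,0,255,0,0,0.035,0,0,0,255,0,0.02,0.035,0,0,0.07,255,-0.01,0.03,0.035,0,0,0.07,255,-0.01,0.03,0.02,0,0,0.06,255,-0.01,0.03,0,0,0,0,255,0,0,0,0,0,0,255])

```text
time_s: 18.57
tcp_pos: [0.6581, 0.124, 0.2351]
eef_rot: [3.14, 0.016, -3.08]
ft_force: [-0.9, 0.4, -1.5]
finger_gap: 0.0032
```

```bash
python3 - <<'E'
from h import *
st()
n="wrist"
im=bot.get_image(n); cv2.imwrite(f"pics/u_{n}.png",im["pixels"])
im=bot.get_image("side"); crop(im,170,60,430,260,3,"pics/u_side.png")
fix(3.218)
E
```

```text
t 18.57 tcp [0.6581 0.124  0.2351] rpy [ 3.14   0.016 -3.08 ] F [-0.9  0.4 -1.5] gap 0.0032 q [ 0.38  0.6  -0.97  1.6   0.52  1.21  0.95]
rotvec [-0.     0.016  0.019] shift None
```

View pics/u_wrist.png

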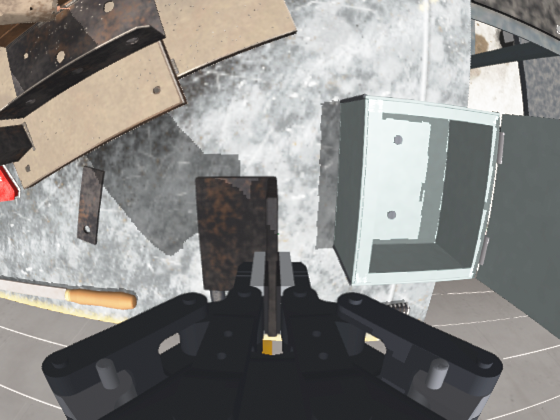

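View pics/u_side.png

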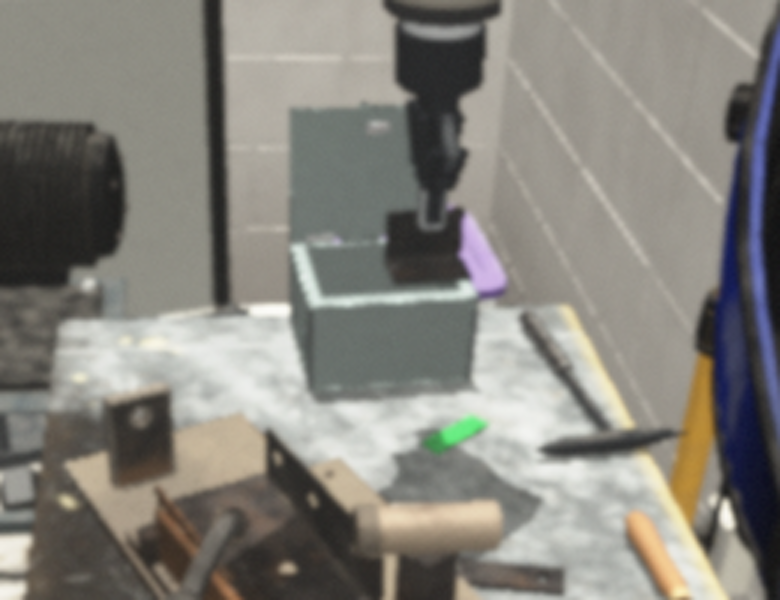

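```bash
python3 - <<'E'
from h import *
im=bot.get_image("wrist"); crop(im,310,80,530,300,2.7,"pics/v.png")
E
```

```text
(no output)
```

View pics/v.png

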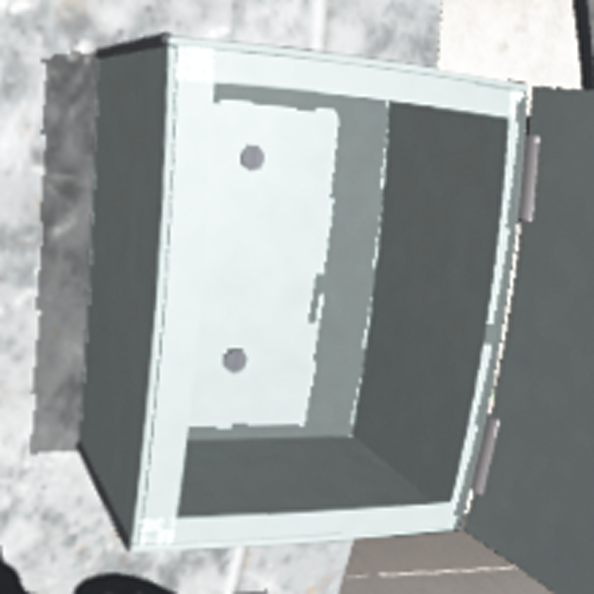

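```bash
python3 - <<'E'
from h import *
im=bot.get_image("wrist")
P=[((-.085,-.07,.1),(167,37)),((.085,-.07,.1),(132,548)),((.085,.07,.1),(460,530)),((-.085,.07,.1),(525,85))]
P=[(a,(b[0]/2.7+310-.3,b[1]/2.7+80-.3)) for a,b in P]
x=boxfit(im,"w",P,"wrist")
c,s=np.cos(x[2]),np.sin(x[2])
def w(bx,by): return (x[0]+c*bx-s*by,x[1]+s*bx+c*by)
# inner corners of opening
from scipy.optimize import brentq
for q in [(213,85),(182,515),(450,503),(508,115)]:
    p=atz(im,"wrist",(q[0]/2.7+310,q[1]/2.7+80),.1)[:2]-x[:2]; print("open",round(c*p[0]+s*p[1],4),round(-s*p[0]+c*p[1],4))
print("place",w(0.007,.02)); fix(x[2]+np.pi,(*w(0.007,.02),.2))
E
```

```text
box [0.6425 0.2653 0.0517] res [-0.3 -1.1 -0.9  2.   0.7  0.4  1.5 -0.8]
open -0.0704 -0.0544
open 0.0711 -0.0525
open 0.0726 0.0607
open -0.0722 0.0609
place (np.float64(0.6484841023504356), np.float64(0.28564557998265266))
rotvec [ 0.001  0.014 -0.002] shift [-0.0119  0.1698 -0.0322]
```

Emit:
step_arm(steps=[-0.003,0.035,0,0,0.01,0,255,-0.003,0.035,0,0,0,0,255,-0.003,0.035,0,0,0,0,255,-0.003,0.035,0,0,0,0,255,0,0.025,0,0,0,0,255,0,0,0,0,0,0,255])

```text
time_s: 19.27
tcp_pos: [0.6507, 0.2735, 0.2262]
eef_rot: [-3.135, -0.004, -3.109]
ft_force: [-0.1, 0.6, -1.8]
finger_gap: 0.0029
```

```bash
python3 - <<'E'
from h import *
st()
fix(.052+np.pi,(.6483,.287,.06))
im=bot.get_image("wrist"); cv2.imwrite("pics/w.png",im["pixels"])
E
```

```text
t 19.27 tcp [0.6507 0.2735 0.2262] rpy [-3.135 -0.004 -3.109] F [-0.1  0.6 -1.8] gap 0.0029 q [ 0.11  0.67 -0.93  1.5   0.55  1.26  0.71]
rotvec [ 0.007 -0.004  0.019] shift [-0.0024  0.0135 -0.1662]
```

View pics/w.png

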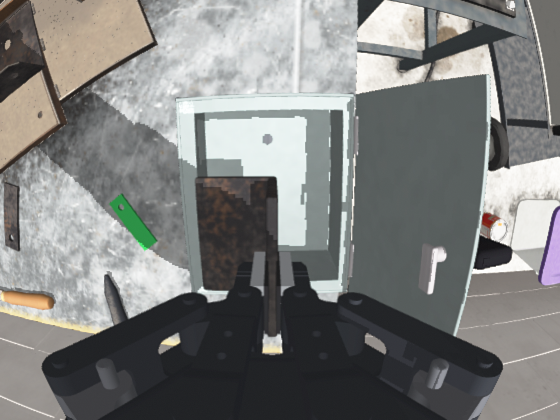

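Emit:
step_arm(steps=[-0.002,0.013,-0.03,0.007,0,0.019,255,0,0,-0.03,0,0,0,255,0,0,-0.03,0,0,0,255,0,0,-0.03,0,0,0,255,0,0,0,0,0,0,255])

```text
time_s: 19.73
tcp_pos: [0.6527, 0.276, 0.0996]
eef_rot: [-3.137, -0.004, -3.1]
ft_force: [-0.9, -1.0, -1.5]
finger_gap: 0.0032
```

```bash
python3 - <<'E'
from h import *
st()
fix(.052+np.pi,(.6483,.287,.06))
E
```

```text
t 19.73 tcp [0.6527 0.276  0.0996] rpy [-3.137 -0.004 -3.1  ] F [-0.9 -1.  -1.5] gap 0.0032 q [ 0.07  0.79 -0.86  1.59  0.66  1.08  0.64]
rotvec [ 0.005 -0.004  0.01 ] shift [-0.0044  0.011  -0.0396]
```

Emit:
step_arm(steps=[-0.003,0.012,-0.012,0,0,0,255,-0.001,0.003,-0.012,0,0,0,255,0,0.001,-0.012,0,0,0,255,0,0,0,0,0,0,255])

```text
time_s: 20.07
tcp_pos: [0.6517, 0.2866, 0.0625]
eef_rot: [-3.133, -0.004, -3.108]
ft_force: [-0.8, -7.0, -2.1]
finger_gap: 0.0033
```

Emit:
step_arm(steps=[0,-0.004,-0.007,0,0,0,255,0,0,-0.002,0,0,0,170,0,0,0,0,0,0,170,0,0,0,0,0,0,170])

```text
time_s: 20.4
tcp_pos: [0.6545, 0.2773, 0.0543]
eef_rot: [-3.128, -0.001, -3.113]
ft_force: [-0.2, -0.8, 0.3]
finger_gap: 0.0285
```

Released; lift and look.

Emit:
step_arm(steps=[0,0,0.03,0,0,0,170,0,0,0.035,0,0,0,170,0,0,0.035,0,0,0,170,0,-0.02,0.04,0,0,0,60,0,-0.035,0.02,0,0,0,0,0,-0.035,0,0,0,0,0,0,-0.035,0,0,0,0,0])

```text
time_s: 20.98
tcp_pos: [0.6521, 0.1593, 0.2216]
eef_rot: [-3.135, 0.003, -3.101]
ft_force: [1.2, -0.6, -1.0]
finger_gap: 0.0758
```

```bash
python3 - <<'E'
from h import *
st()
n="wrist"
im=bot.get_image(n); cv2.imwrite(f"pics/x.png",im["pixels"])
for nm in ["flat_bar_0"]:
        for r in bot.trace(nm,n):
            if r["p"]<.3: continue
            print(n,nm,round(r["p"],2),np.round(r["position"]),*rect(r["region"],im,n,.003))
E
```

```text
t 20.98 tcp [0.6521 0.1593 0.2216] rpy [-3.135e+00  3.000e-03 -3.101e+00] F [ 1.2 -0.6 -1. ] gap 0.0758 q [ 0.31  0.61 -0.95  1.6   0.53  1.21  0.86]
wrist flat_bar_0 0.86 [ 67. 217.] [ 0.6981 -0.1061] [ 34. 101.] -13.6
wrist flat_bar_0 0.85 [224. 219.] [0.6964 0.1056] [24. 75.] 36.1
```

View pics/x.png

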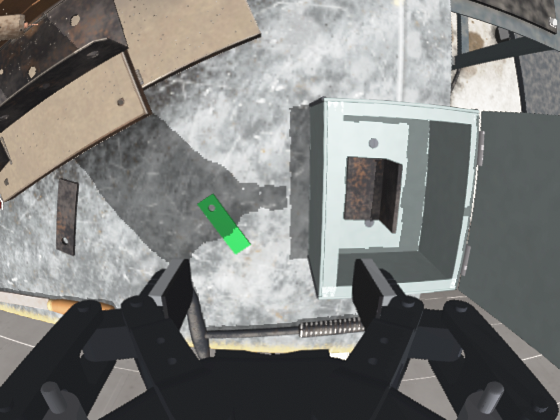

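```bash
python3 - <<'E'
from h import *
im=bot.get_image("wrist")
for p in [(148,115),(5,200),(120,40),(0,178)]:
    print(p,[atz(im,"wrist",p,z).round(3) for z in (.02,.037)])
fix(2.91,(.700,-.106,.2))
E
```

```text
(148, 115) [array([0.576, 0.019, 0.02 ]), array([0.576, 0.026, 0.037])]
(5, 200) [array([ 0.672, -0.212,  0.02 ]), array([ 0.667, -0.193,  0.037])]
(120, 40) [array([ 0.49 , -0.017,  0.02 ]), array([ 0.495, -0.009,  0.037])]
(0, 178) [array([ 0.641, -0.217,  0.02 ]), array([ 0.638, -0.198,  0.037])]
rotvec [ 0.009  0.001 -0.266] shift [ 0.0471 -0.2617 -0.0203]
```

Emit:
step_arm(steps=[0.006,-0.037,0,0.009,0,-0.06,100,0.006,-0.037,0,0,0,-0.06,100,0.006,-0.037,0,0,0,-0.06,100,0.006,-0.037,0,0,0,-0.06,100,0.006,-0.037,0,0,0,-0.03,100,0.006,-0.037,-0.02,0,0,0,100,0.006,-0.033,-0.03,0,0,0,100,0,0,0,0,0,0,100])

```text
time_s: 21.8
tcp_pos: [0.6958, -0.0994, 0.1766]
eef_rot: [3.135, 0.014, 2.905]
ft_force: [-1.2, -1.1, -1.2]
finger_gap: 0.052
```

```bash
python3 - <<'E'
from h import *
st()
n="wrist"
im=bot.get_image(n); cv2.imwrite(f"pics/y.png",im["pixels"])
for nm in ["flat_bar_0"]:
        for r in bot.trace(nm,n):
            if r["p"]<.3: continue
            print(n,nm,round(r["p"],2),np.round(r["position"]),*rect(r["region"],im,n,.003))
fix(2.91,(.699,-.106,.021))
E
```

```text
t 21.8 tcp [ 0.6958 -0.0994  0.1766] rpy [3.135 0.014 2.905] F [-1.2 -1.1 -1.2] gap 0.052 q [ 0.61  0.67 -0.84  1.57  0.53  1.13  0.99]
wrist flat_bar_0 0.78 [459. 149.] [0.697  0.1057] [25. 76.] 36.5
wrist flat_bar_0 0.59 [266. 195.] [ 0.699  -0.1063] [ 31. 101.] -13.3
rotvec [-0.007  0.019 -0.   ] shift [ 0.0023 -0.0137 -0.1599]
```

View pics/y.png

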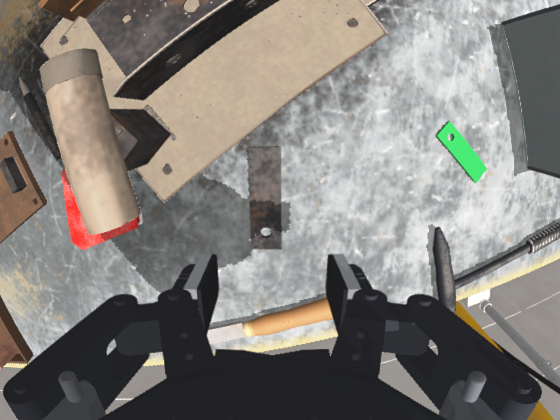

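```bash
python3 - <<'E'
from h import *
for i in range(4):
    st(); bot.get_image("top")
E
```

```text
t 21.9 tcp [ 0.6967 -0.0923  0.1809] rpy [3.131 0.017 2.91 ] F [0.3 0.8 0.8] gap 0.0518 q [ 0.61  0.66 -0.85  1.57  0.53  1.13  0.99]
t 21.95 tcp [ 0.697  -0.0903  0.182 ] rpy [3.13  0.018 2.912] F [ 0.8  1.  -0.2] gap 0.0518 q [ 0.61  0.66 -0.85  1.57  0.53  1.13  0.99]
t 22.0 tcp [ 0.6971 -0.0893  0.1825] rpy [3.13  0.018 2.914] F [ 0.  -0.1  1.1] gap 0.0514 q [ 0.61  0.66 -0.85  1.57  0.53  1.13  0.99]
t 22.05 tcp [ 0.6971 -0.089   0.1827] rpy [3.13  0.019 2.915] F [-0.2 -0.5 -0.1] gap 0.0519 q [ 0.61  0.66 -0.85  1.57  0.53  1.13  0.99]
```

Emit:
step_arm(steps=[0.001,-0.016,-0.035,-0.006,0.02,0,100,0,-0.002,-0.035,0,0,0,100,0,0,-0.035,0,0,0,100,0,0,-0.02,0,0,0,100,0,0,-0.005,0,0,0,100,0,0,0,0,0,0,100])

```text
time_s: 22.6
tcp_pos: [0.7014, -0.0986, 0.0554]
eef_rot: [3.139, 0.011, 2.926]
ft_force: [-0.7, 0.1, 0.3]
finger_gap: 0.0517
```

```bash
python3 - <<'E'
from h import *
for i in range(2): bot.get_image("top")
st();fix(2.91,(.699,-.106,.021))
im=bot.get_image("wrist"); cv2.imwrite(f"pics/z.png",im["pixels"])
E
```

```text
t 22.7 tcp [ 0.7022 -0.0987  0.0573] rpy [3.139 0.013 2.925] F [ 0.5 -0.3 -0.9] gap 0.0522 q [ 0.56  0.8  -0.76  1.62  0.64  0.97  0.93]
rotvec [ 0.     0.013 -0.015] shift [-0.0032 -0.0073 -0.0363]
```

View pics/z.png

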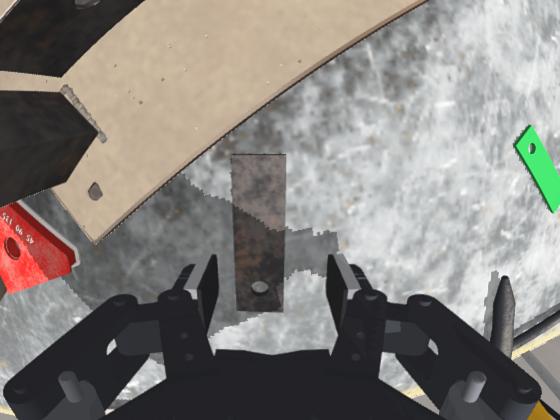

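Emit:
step_arm(steps=[-0.003,-0.009,-0.012,0,0.013,-0.01,100,-0.001,-0.003,-0.012,0,0,0,100,0,0,-0.01,0,0,0,100,0,0,-0.006,0,0,0,100])

```text
time_s: 23.08
tcp_pos: [0.7013, -0.1133, 0.0206]
eef_rot: [-3.141, 0.008, 2.912]
ft_force: [-0.7, 0.1, -0.7]
finger_gap: 0.052
```

```bash
python3 - <<'E'
from h import *
for i in range(2): bot.get_image("top")
st();fix(2.91,(.699,-.106,.021))
E
```

```text
t 23.18 tcp [ 0.7008 -0.1129  0.0203] rpy [-3.141  0.007  2.913] F [ 0.2 -0.  -0.1] gap 0.0522 q [ 0.56  0.84 -0.73  1.63  0.68  0.93  0.92]
rotvec [ 0.002  0.007 -0.003] shift [-0.0018  0.0069  0.0007]
```

```bash
python3 - <<'E'
from h import *
print(bot.tcp_to_tips)
im=bot.get_image("wrist"); cv2.imwrite(f"pics/z2.png",im["pixels"])
E
```

```text
0.017
```

Emit:
step_arm(steps=[-0.002,0.007,-0.003,0,0,0,130,0,0.001,-0.003,0,0,0,130,0,0,0,0,0,0,130])

```text
time_s: 23.48
tcp_pos: [0.6997, -0.1031, 0.0157]
eef_rot: [3.141, 0.009, 2.914]
ft_force: [-0.1, 0.5, 0.6]
finger_gap: 0.042
```

```bash
python3 - <<'E'
from h import *
bot.get_image("top"); st()
im=bot.get_image("wrist"); crop(im,160,180,380,360,3.4,"pics/z3.png")
E
```

```text
t 23.53 tcp [ 0.6997 -0.1027  0.0158] rpy [3.141 0.009 2.914] F [ 0.5  1.  -0.4] gap 0.0421 q [ 0.55  0.84 -0.73  1.64  0.68  0.92  0.9 ]
```

View pics/z3.png

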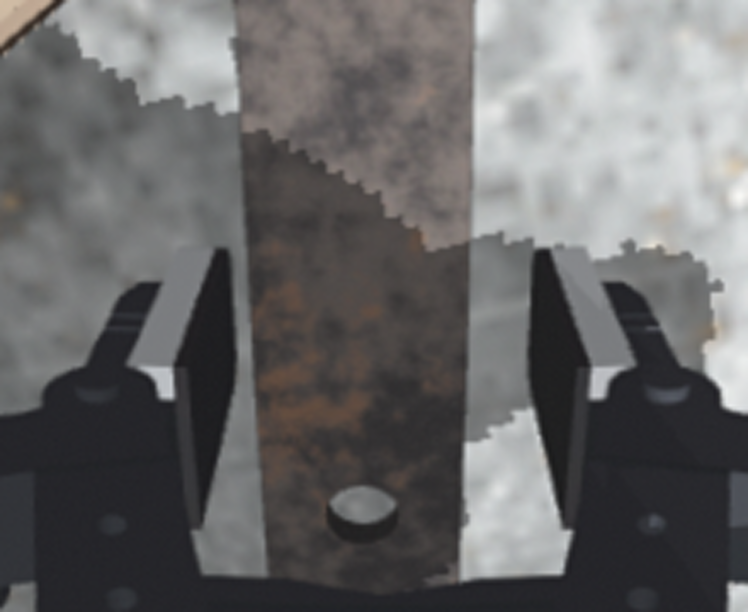

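Emit:
step_arm(steps=[0,-0.003,0.003,0,0,0,140,0,0,0,0,0,0,255,0,0,0,0,0,0,255,0,0,0,0,0,0,255,0,0,0,0,0,0,255])

```text
time_s: 24.0
tcp_pos: [0.7002, -0.1071, 0.0204]
eef_rot: [-3.141, 0.01, 2.913]
ft_force: [0.1, 0.2, -1.4]
finger_gap: 0.0266
```

Emit:
step_arm(steps=[0,0,0.02,0,0,0,255,0,0,0.03,0,0,0,255,0,0,0.035,0,0,0,255,0,0.02,0.035,0,0,0.05,255,-0.005,0.03,0.035,0,0,0.05,255,-0.005,0.03,0.03,0,0,0.05,255,-0.006,0.035,0.01,0,0,0.05,255,-0.006,0.035,0,0,0,0.04,255])

```text
time_s: 24.67
tcp_pos: [0.6746, 0.0351, 0.2176]
eef_rot: [-3.136, 0.004, -3.136]
ft_force: [1.3, -0.2, -2.4]
finger_gap: 0.0267
```

```bash
python3 - <<'E'
from h import *
bot.get_image("top");st();fix(.052+np.pi,(.6445,.255,.2))
im=bot.get_image("wrist"); cv2.imwrite("pics/A.png",im["pixels"])
E
```

```text
t 24.72 tcp [0.6726 0.0444 0.2179] rpy [-3.14   0.004 -3.125] F [-1.8 10.   0.3] gap 0.0271 q [ 0.48  0.62 -0.94  1.6   0.53  1.2   1.02]
rotvec [0.001 0.004 0.035] shift [-0.0281  0.2106 -0.0179]
```

View pics/A.png

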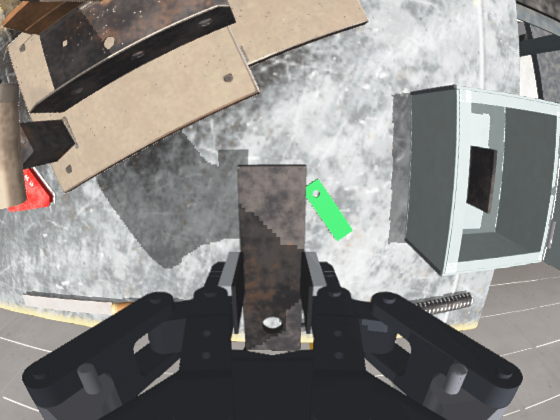

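Emit:
step_arm(steps=[-0.005,0.038,0,0,0,0.02,255,-0.006,0.038,0,0,0,0.01,255,-0.006,0.038,0,0,0,0,255,-0.006,0.038,0,0,0,0,255,-0.004,0.035,0,0,0,0,255,0,0.02,0,0,0,0,255,0,0.005,0,0,0,0,255])

```text
time_s: 25.35
tcp_pos: [0.6434, 0.2538, 0.2148]
eef_rot: [-3.137, 0.001, -3.102]
ft_force: [-0.4, -0.1, -0.9]
finger_gap: 0.0267
```

```bash
python3 - <<'E'
from h import *
bot.get_image("top");bot.get_image("top");st();fix(.052+np.pi,(.643,.2553,.079))
im=bot.get_image("wrist"); cv2.imwrite("pics/B.png",im["pixels"])
E
```

```text
t 25.45 tcp [0.6439 0.2515 0.2146] rpy [-3.136e+00  1.000e-03 -3.103e+00] F [-0.1 -0.5 -2.4] gap 0.027 q [ 0.15  0.65 -0.93  1.55  0.55  1.22  0.73]
rotvec [0.006 0.001 0.013] shift [-0.0009  0.0038 -0.1356]
```

View pics/B.png

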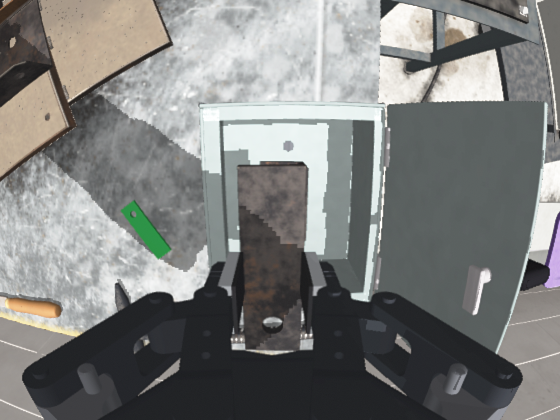

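Emit:
step_arm(steps=[-0.001,0.006,-0.03,0.006,0,0.01,255,-0.001,0.003,-0.03,0,0,0,255,-0.001,0.003,-0.03,0,0,0,255,-0.001,0.003,-0.025,0,0,0,255,0,0.002,-0.01,0,0,0,255,0,0,0,0,0,0,255])

```text
time_s: 26.0
tcp_pos: [0.6457, 0.2535, 0.0853]
eef_rot: [-3.136, 0.005, -3.109]
ft_force: [-0.1, -0.2, -0.3]
finger_gap: 0.0269
```

```bash
python3 - <<'E'
from h import *
bot.get_image("top");st();fix(.052+np.pi,(.643,.2553,.079))
im=bot.get_image("wrist"); cv2.imwrite("pics/C.png",im["pixels"])
E
```

```text
t 26.05 tcp [0.6461 0.2532 0.0863] rpy [-3.136  0.006 -3.11 ] F [ 0.2 -0.1 -1.9] gap 0.0268 q [ 0.1   0.78 -0.85  1.64  0.67  1.04  0.64]
rotvec [0.005 0.006 0.02 ] shift [-0.0031  0.0021 -0.0073]
```

View pics/C.png

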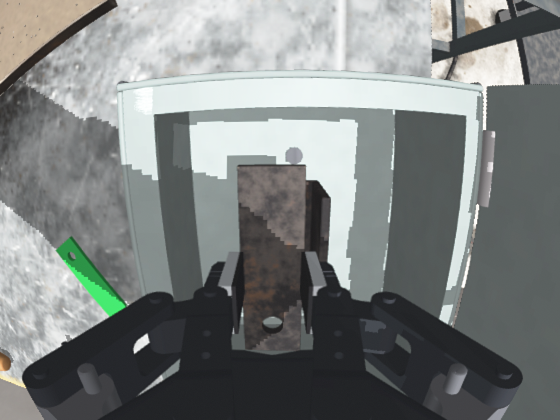

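Emit:
step_arm(steps=[-0.002,0.001,-0.009,0,0,0,255,0,0,-0.003,0,0,0,255,0,0,0,0,0,0,110,0,0,0,0,0,0,110,0,0,0,0,0,0,110,0,0,0.03,0,0,0,110,0,-0.01,0.04,0,0,0,110,0,-0.03,0.04,0,0,0,0])

```text
time_s: 26.77
tcp_pos: [0.6433, 0.2225, 0.1825]
eef_rot: [-3.14, 0.006, -3.104]
ft_force: [1.4, -0.0, 1.1]
finger_gap: 0.0588
```

Emit:
step_arm(steps=[0,-0.03,0.04,0,0,0,0,0,-0.035,0.04,0,0,0,0,0,-0.02,0.03,0,0,0,0,0,0,0,0,0,0,0])

```text
time_s: 27.1
tcp_pos: [0.645, 0.1456, 0.2891]
eef_rot: [-3.14, 0.015, -3.105]
ft_force: [0.5, 0.2, 0.9]
finger_gap: 0.0856
```

```bash
python3 - <<'E'
from h import *
bot.get_image("top");st()
im=bot.get_image("wrist"); cv2.imwrite("pics/D.png",im["pixels"])
E
```

```text
t 27.15 tcp [0.6443 0.1467 0.2869] rpy [-3.14   0.013 -3.104] F [ 0.5 -0.3 -0.5] gap 0.0854 q [ 0.36  0.54 -0.99  1.56  0.47  1.28  0.92]
```

View pics/D.png

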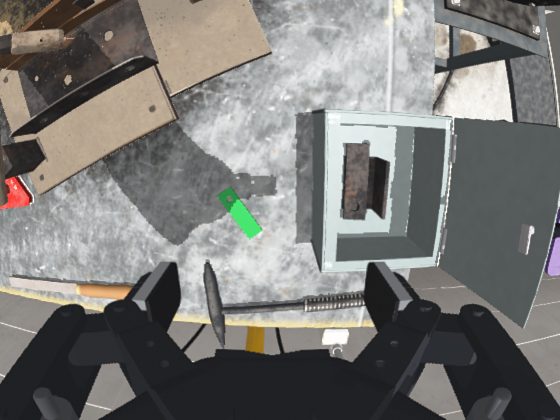

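Emit:
step_arm(steps=[0,-0.041,0.01,0,0,0,0,0,-0.041,0.01,0,0,0,0,0,-0.041,0.01,0,0,0,0,0,-0.041,0.01,0,0,0,0,0,-0.041,0,0,0,0,0,0,-0.041,0,0,0,0,0,0,-0.041,0,0,0,0,0,0,-0.041,0,0,0,0,0])

```text
time_s: 27.87
tcp_pos: [0.6374, -0.1701, 0.3196]
eef_rot: [3.136, 0.004, -3.072]
ft_force: [0.4, -0.3, 1.5]
finger_gap: 0.0849
```

Emit:
step_arm(steps=[0,-0.041,0,0,0,0,0,0,-0.041,0,0,0,0,0,0,-0.01,0,0,0,0,0])

```text
time_s: 28.12
tcp_pos: [0.6357, -0.2705, 0.3151]
eef_rot: [3.136, -0.001, -3.075]
ft_force: [-0.0, -0.9, -1.1]
finger_gap: 0.0855
```

```bash
python3 - <<'E'
from h import *
bot.get_image("top");st()
im=bot.get_image("wrist"); cv2.imwrite("pics/E.png",im["pixels"])
for nm in ["flat_bar_0","box_tube","angle_offcut"]:
  for r in bot.trace(nm,"wrist"):
    print(nm,round(r["p"],2),np.round(r["position"]),*rect(r["region"],im,"wrist",.005))
E
```

```text
t 28.17 tcp [ 0.6358 -0.2698  0.3147] rpy [ 3.135e+00 -1.000e-03 -3.075e+00] F [-0.4 -2.3 -1.4] gap 0.0852 q [ 0.93  0.57 -0.95  1.44  0.46  1.37  1.6 ]
flat_bar_0 0.64 [488. 226.] [0.6965 0.1039] [23. 74.] 36.5
flat_bar_0 0.17 [546. 220.] [0.6788 0.2446] [118. 255.] 22.8
```

View pics/E.png

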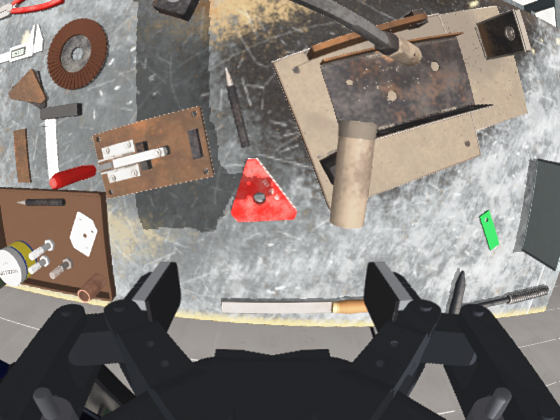

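Emit:
step_arm(steps=[0,0.041,0.02,0,0,-0.12,255,0,0.041,0.02,0,0,-0.12,255,0,0.041,0.02,0,0,-0.12,255,0,0.041,0.02,0,0,-0.12,255,0,0.041,0.01,0,0,-0.12,255,0,0.041,0,0,0,-0.12,255,0,0.041,0,0,0,-0.12,255,0.005,0.041,0,0,0,-0.12,255])

```text
time_s: 29.03
tcp_pos: [0.6368, 0.0502, 0.3999]
eef_rot: [3.129, -0.002, 2.242]
ft_force: [1.0, -0.6, 0.0]
finger_gap: -0.0
```

Emit:
step_arm(steps=[0.005,0.041,0,0,0,-0.12,255,0.005,0.041,0,0,0,-0.12,255,0.005,0.041,0,0,0,-0.12,255,0.005,0.041,0,0,0,-0.12,255,0.005,0.041,0,0,0,-0.1,255,0,0.041,0,0,0,0,255,0,0.03,0,0,0,0,255,0,0,0,0,0,0,255])

```text
time_s: 29.7
tcp_pos: [0.6464, 0.3364, 0.4004]
eef_rot: [3.128, -0.003, 1.675]
ft_force: [-0.4, 0.9, 0.8]
finger_gap: 0.0002
```

```bash
python3 - <<'E'
from h import *
bot.get_image("top");st(); fix(1.62,(.673,.43,.36))
im=bot.get_image("wrist"); cv2.imwrite("pics/F.png",im["pixels"])
E
```

```text
t 29.75 tcp [0.6466 0.3346 0.4004] rpy [ 3.128e+00 -2.000e-03  1.675e+00] F [-1.3 -0.1 -0.8] gap -0.0002 q [-0.1   0.52 -0.76  1.24  0.36  1.5  -0.71]
rotvec [-0.003  0.013 -0.055] shift [ 0.0264  0.0954 -0.0404]
```

View pics/F.png

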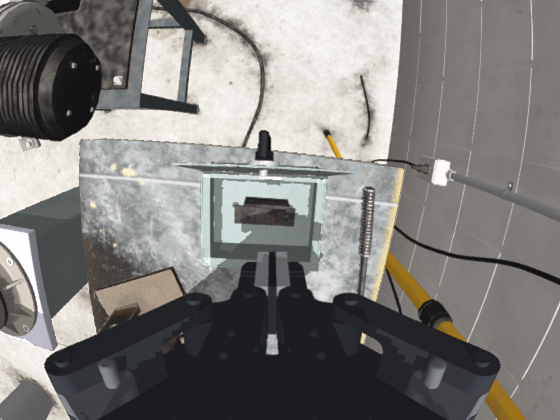

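Emit:
step_arm(steps=[0.01,0.035,0,0,0,-0.05,255,0.01,0.035,0,0,0,0,255,0.007,0.03,0,0,0,0,255,0,0.01,0,0,0,0,255,0,0,-0.01,0,0,0,255])

```text
time_s: 30.22
tcp_pos: [0.6762, 0.441, 0.3927]
eef_rot: [3.123, 0.002, 1.614]
ft_force: [-0.1, 0.2, 0.3]
finger_gap: -0.0003
```

```bash
python3 - <<'E'
from h import *
bot.get_image("top");bot.get_image("top");st(); fix(1.62,(.675,.43,.215))
E
```

```text
t 30.32 tcp [0.6764 0.4379 0.3895] rpy [3.126 0.006 1.613] F [ 1.1 -0.2 -1.3] gap -0.0002 q [-0.3   0.67 -0.71  1.02  0.43  1.58 -0.85]
rotvec [0.005 0.016 0.007] shift [-0.0014 -0.0079 -0.1745]
```

Emit:
step_arm(steps=[0,0.003,-0.04,0,0,0,255,0,0.003,-0.04,0,0,0,255,0,0.003,-0.04,0,0,0,255,0,0.003,-0.035,0,0,0,255,0,0.002,-0.015,0,0,0,255,0,0,-0.005,0,0,0,255])

```text
time_s: 30.82
tcp_pos: [0.6792, 0.4378, 0.2139]
eef_rot: [3.117, 0.007, 1.602]
ft_force: [-0.3, 0.1, 0.2]
finger_gap: 0.0
```

```bash
python3 - <<'E'
from h import *
bot.get_image("top");bot.get_image("top");st(); fix(1.62,(.675,.43,.215))
im=bot.get_image("side"); crop(im,170,60,430,260,3,"pics/G.png")
E
```

```text
t 30.92 tcp [0.6799 0.438  0.2159] rpy [3.116 0.007 1.601] F [-0.2  0.1  0.3] gap -0.0001 q [-0.27  0.75 -0.69  1.25  0.49  1.28 -0.93]
rotvec [0.006 0.025 0.019] shift [-0.0049 -0.008  -0.0009]
```

View pics/G.png

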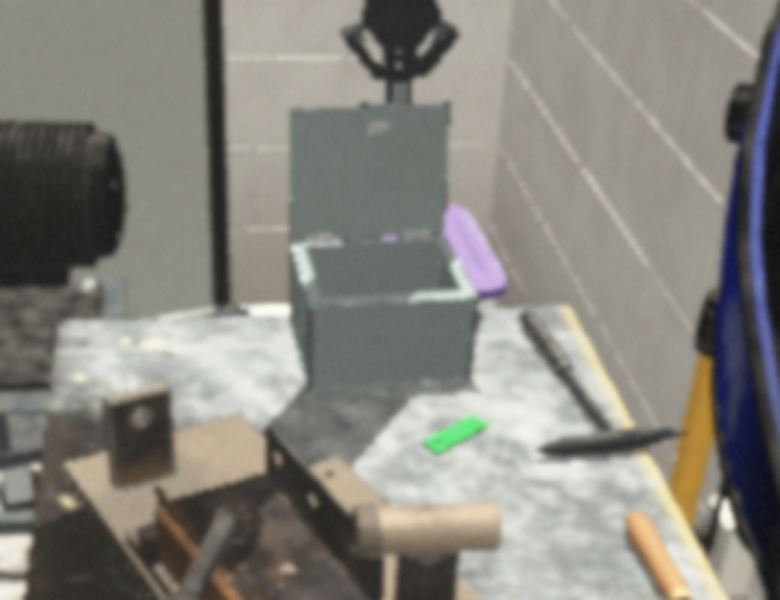

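Emit:
step_arm(steps=[-0.002,-0.02,0.003,0.006,0.02,0.01,255,-0.001,-0.02,0,0,0,0,255,0,-0.02,0,0,0,0,255,0,-0.02,0,0,0,0,255,0,-0.015,0,0,0,0,255,0,-0.015,0,0,0,0,255])

```text
time_s: 31.47
tcp_pos: [0.6782, 0.3312, 0.2363]
eef_rot: [3.12, -0.014, 1.616]
ft_force: [-0.2, 1.9, -1.4]
finger_gap: -0.0002
```

```bash
python3 - <<'E'
from h import *
st(); fix(1.62,(.675,.2935,.208))
im=bot.get_image("side"); crop(im,170,60,430,260,3,"pics/H.png")
E
```

```text
t 31.47 tcp [0.6782 0.3312 0.2363] rpy [ 3.12  -0.014  1.616] F [-0.2  1.9 -1.4] gap -0.0002 q [-0.09  0.65 -0.72  1.39  0.44  1.23 -0.8 ]
rotvec [-0.015  0.021  0.004] shift [-0.0032 -0.0377 -0.0283]
```

View pics/H.png

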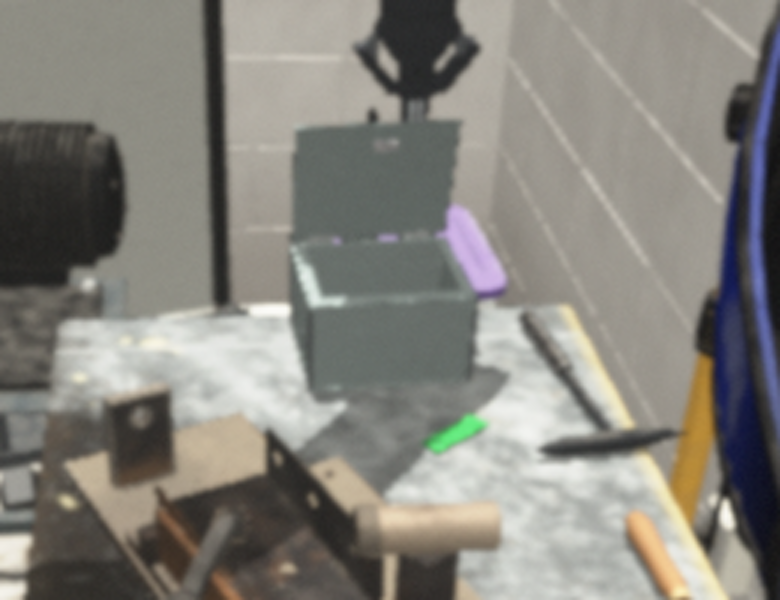

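Emit:
step_arm(steps=[-0.001,0,-0.022,-0.015,0.02,0,255,0,-0.012,-0.01,0,0,0,255,0,-0.012,-0.01,0,0,0,255,0,-0.01,-0.012,0,0,0,255])

```text
time_s: 31.85
tcp_pos: [0.6823, 0.2959, 0.1936]
eef_rot: [3.124, -0.006, 1.612]
ft_force: [2.7, 1.0, 2.6]
finger_gap: -0.0002
```

```bash
python3 - <<'E'
from h import *
st(); fix(1.62,(.675,.2785,.1975))
im=bot.get_image("side"); crop(im,170,60,430,260,3,"pics/I.png")
E
```

```text
t 31.85 tcp [0.6823 0.2959 0.1936] rpy [ 3.124 -0.006  1.612] F [2.7 1.  2.6] gap -0.0002 q [-0.04  0.67 -0.71  1.46  0.46  1.16 -0.78]
rotvec [-0.006  0.017  0.008] shift [-0.0073 -0.0174  0.0039]
```

View pics/I.png

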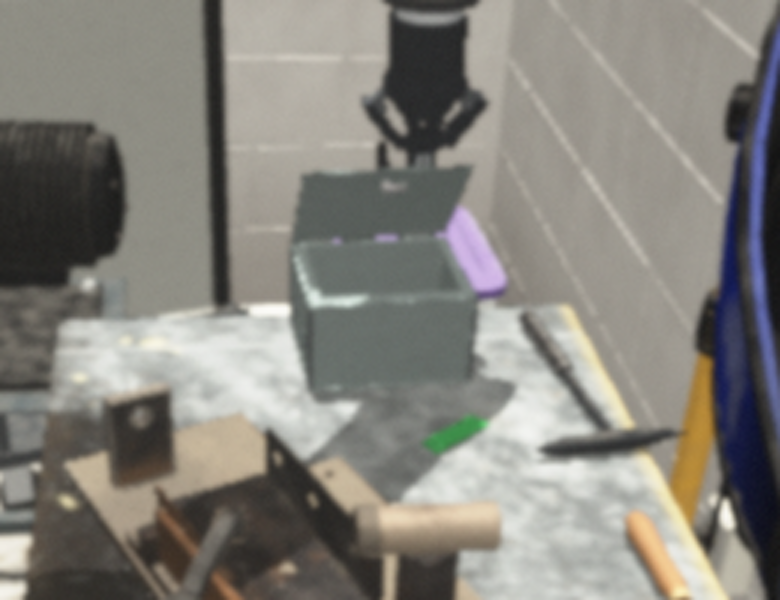

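Emit:
step_arm(steps=[-0.002,-0.012,-0.006,-0.006,0.017,0.008,255,-0.001,-0.01,-0.01,0,0,0,255,-0.001,-0.008,-0.012,0,0,0,255,0,-0.007,-0.014,0,0,0,255])

```text
time_s: 32.23
tcp_pos: [0.6789, 0.2541, 0.1492]
eef_rot: [3.141, 0.0, 1.619]
ft_force: [-0.1, 1.2, 0.2]
finger_gap: -0.0002
```

```bash
python3 - <<'E'
from h import *
st(); fix(1.62,(.675,.24,.12))
im=bot.get_image("side"); crop(im,170,60,430,260,3,"pics/J.png")
E
```

```text
t 32.23 tcp [0.6789 0.2541 0.1492] rpy [3.141 0.    1.619] F [-0.1  1.2  0.2] gap -0.0002 q [ 0.01  0.69 -0.7   1.53  0.48  1.1  -0.75]
rotvec [0.    0.    0.001] shift [-0.0039 -0.0141 -0.0292]
```

View pics/J.png

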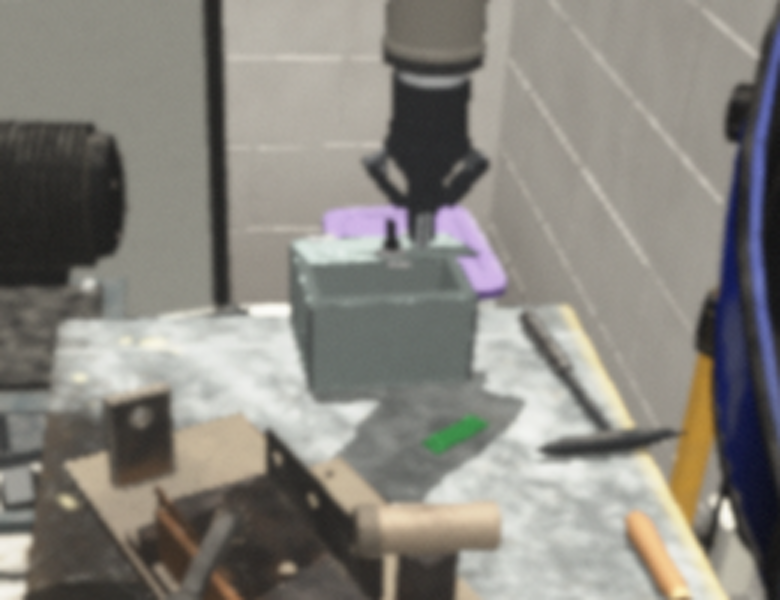

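Emit:
step_arm(steps=[-0.001,-0.01,-0.01,0,0,0,255,-0.001,-0.01,-0.008,0,0,0,255,0,-0.006,-0.008,0,0,0,255,0,-0.003,-0.006,0,0,0,255,0,0,-0.005,0,0,0,255])

```text
time_s: 32.7
tcp_pos: [0.6768, 0.2271, 0.1193]
eef_rot: [3.135, -0.007, 1.621]
ft_force: [-33.1, -24.5, 73.9]
finger_gap: -0.0002
```

Emit:
step_arm(steps=[0,0,0.004,0,0,0,255,0,0,0.03,0,0,0,255,0,-0.02,0.035,0,0,0,255,0,-0.02,0.035,0,0,0,0,0,-0.02,0.02,0,0,0,0])

```text
time_s: 33.12
tcp_pos: [0.6717, 0.1669, 0.2444]
eef_rot: [3.141, -0.006, 1.629]
ft_force: [1.2, 0.2, 0.7]
finger_gap: 0.0233
```

```bash
python3 - <<'E'
from h import *
bot.get_image("top");bot.get_image("top");st()
im=bot.get_image("wrist"); cv2.imwrite("pics/K.png",im["pixels"])
im=bot.get_image("side"); crop(im,230,100,350,200,5,"pics/K2.png")
E
```

```text
t 33.22 tcp [0.6735 0.1629 0.2447] rpy [ 3.139 -0.004  1.623] F [ 0.5 -0.  -0.2] gap 0.0382 q [ 0.18  0.56 -0.75  1.53  0.39  1.21 -0.58]
```

View pics/K.png

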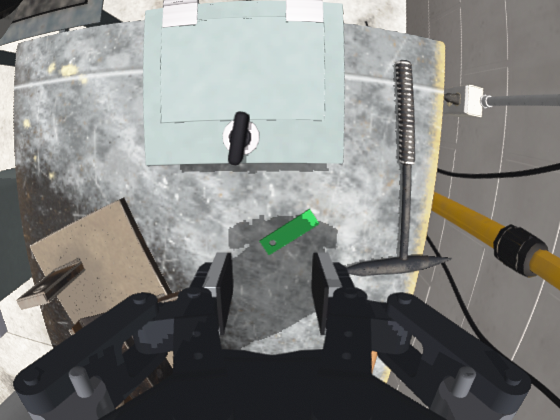

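View pics/K2.png

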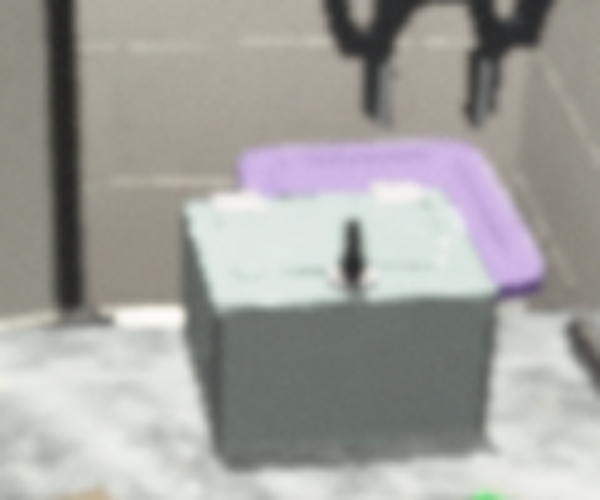

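```bash
python3 - <<'E'
from h import *
im=bot.get_image("wrist"); crop(im,135,0,355,180,3.6,"pics/L.png")
E
```

```text
(no output)
```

View pics/L.png

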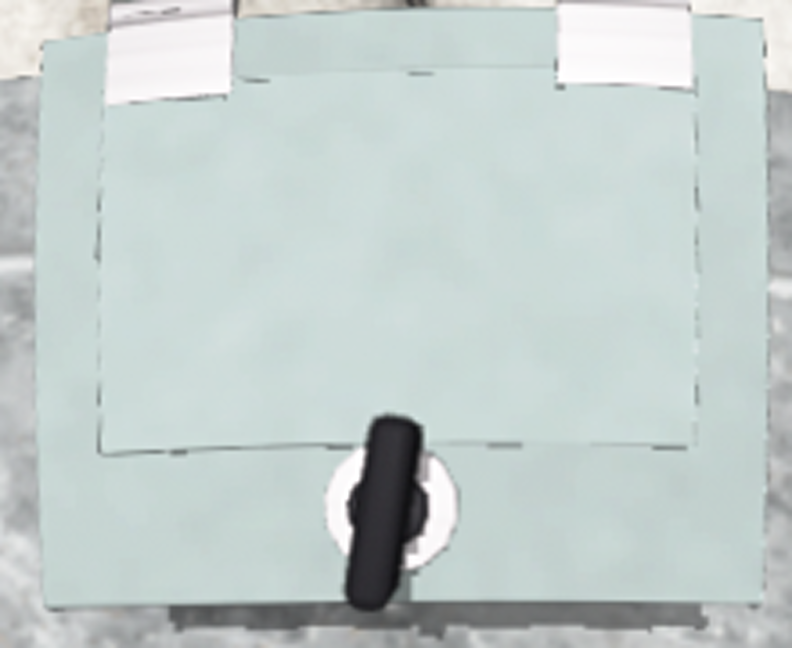

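```bash
python3 - <<'E'
from h import *
im=bot.get_image("wrist")
P=[((-.085,-.07,.103),(47,606)),((.085,-.07,.103),(760,605)),((.085,.07,.103),(763,18)),((-.085,.07,.103),(45,42))]
k=3.6
P=[(a,(b[0]/k+135-.3,b[1]/k-.3)) for a,b in P]
x=boxfit(im,"w",P,"wrist")
c,s=np.cos(x[2]),np.sin(x[2]); print("knob exp",x[0]+s*.048,x[1]-c*.048)
e=[atz(im,"wrist",(q[0]/k+135-.3,q[1]/k-.3),.139) for q in [(397,417),(366,608)]]
print(e, "wing angle from y", np.arctan2(e[0][0]-e[1][0],e[0][1]-e[1][1]), "mid",(e[0]+e[1])/2)
E
```

```text
box [0.6416 0.2687 0.0526] res [-1.4  0.9  1.2  0.2  1.1 -0.3 -1.2 -0.9]
knob exp 0.6441706178596094 0.2207597617258324
[array([0.64735073, 0.23990473, 0.139     ]), array([0.64290838, 0.20227089, 0.139     ])] wing angle from y 0.11749767996895256 mid [0.64512956 0.22108781 0.139     ]
```

Emit:
step_arm(steps=[-0.012,0.025,0,0,0,-0.08,60,-0.012,0.025,-0.01,0,0,-0.08,60,-0.004,0.01,-0.025,0,0,0,60,0,0,-0.01,0,0,0,60])

```text
time_s: 33.75
tcp_pos: [0.6408, 0.2306, 0.1903]
eef_rot: [-3.134, -0.005, 1.462]
ft_force: [-0.5, -1.4, -1.3]
finger_gap: 0.0651
```

```bash
python3 - <<'E'
from h import *
bot.get_image("top");bot.get_image("top");st();fix(1.453,(.6447,.221,.13))
im=bot.get_image("wrist"); cv2.imwrite("pics/M.png",im["pixels"])
E
```

```text
t 33.85 tcp [0.6419 0.2285 0.1912] rpy [-3.134 -0.005  1.461] F [0.7 0.2 0.2] gap 0.0654 q [ 0.06  0.58 -0.71  1.6   0.4   1.11 -0.86]
rotvec [-0.005 -0.007 -0.008] shift [ 0.0028 -0.0075 -0.0612]
```

View pics/M.png

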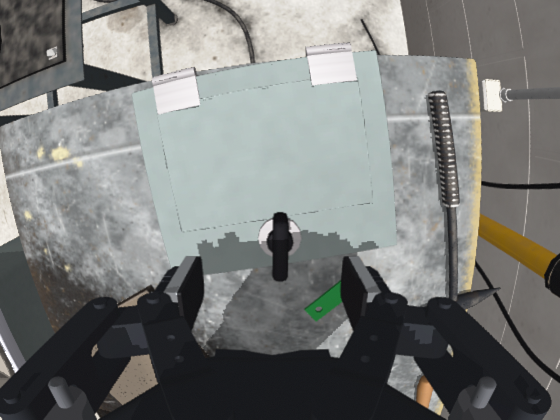

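Wing lined up with the jaws, knob slightly to the right as the numbers say. Descend.

Emit:
step_arm(steps=[0.002,-0.007,-0.025,0,0,0,60,0,0,-0.02,0,0,0,60,0,0,-0.012,0,0,0,60,0,0,-0.005,0,0,0,60])

```text
time_s: 34.23
tcp_pos: [0.6498, 0.2177, 0.1334]
eef_rot: [3.141, -0.007, 1.457]
ft_force: [-0.1, -0.6, -0.3]
finger_gap: 0.0657
```

```bash
python3 - <<'E'
from h import *
bot.get_image("top");bot.get_image("top");st();fix(1.453,(.6447,.221,.13))
E
```

```text
t 34.33 tcp [0.6498 0.2182 0.1342] rpy [ 3.141 -0.007  1.457] F [0.1 0.  0.7] gap 0.0655 q [ 0.06  0.64 -0.68  1.64  0.45  1.01 -0.88]
rotvec [-0.007  0.002 -0.004] shift [-0.0051  0.0028 -0.0042]
```

Emit:
step_arm(steps=[-0.006,0.003,-0.004,0,0,0,60,-0.001,0.001,0,0,0,0,100,0,0,0,0,0,0,255,0,0,0,0,0,0,255,0,0,0,0,0,0,255,0,0,0,0,0,0,255])

```text
time_s: 34.83
tcp_pos: [0.644, 0.2234, 0.1347]
eef_rot: [3.135, -0.009, 1.457]
ft_force: [0.7, -0.7, -3.7]
finger_gap: 0.0084
```

```bash
python3 - <<'E'
from h import *
bot.get_image("top");st()
E
```

```text
t 34.88 tcp [0.644  0.2234 0.1347] rpy [ 3.136 -0.009  1.457] F [ 1.8 -2.7  1.3] gap 0.0087 q [ 0.05  0.63 -0.68  1.66  0.45  1.   -0.89]
```

Gripped. Turn clockwise.

Emit:
step_arm(steps=[0,0,0,0,0,-0.12,255,0,0,0,0,0,-0.12,255,0,0,0,0,0,-0.12,255,0,0,0,0,0,-0.12,255])

```text
time_s: 35.22
tcp_pos: [0.6455, 0.2229, 0.1348]
eef_rot: [3.134, -0.012, 0.963]
ft_force: [2.2, 0.3, -3.3]
finger_gap: 0.0086
```

```bash
python3 - <<'E'
from h import *
s=st(); print(s["ft_torque"])
E
```

```text
t 35.22 tcp [0.6455 0.2229 0.1348] rpy [ 3.134 -0.012  0.963] F [ 2.2  0.3 -3.3] gap 0.0086 q [-0.02  0.6  -0.57  1.66  0.38  0.97 -1.33]
[-0.11009691 -0.45524343  0.00500832]
```

Emit:
step_arm(steps=[0,0,0,0,0,-0.12,255,0,0,0,0,0,-0.12,255,0,0,0,0,0,-0.12,255,0,0,0,0,0,-0.12,255,0,0,0,0,0,-0.12,255])

```text
time_s: 35.63
tcp_pos: [0.6469, 0.2213, 0.1348]
eef_rot: [3.133, -0.013, 0.338]
ft_force: [1.5, -1.1, -2.5]
finger_gap: 0.0086
```

```bash
python3 - <<'E'
from h import *
bot.get_image("top"); s=st(); print(s["ft_torque"])
im=bot.get_image("wrist"); cv2.imwrite("pics/N.png",im["pixels"])
E
```

```text
t 35.68 tcp [0.6469 0.2212 0.1349] rpy [ 3.133 -0.013  0.328] F [ 1.2 -2.  -2.1] gap 0.0082 q [-0.13  0.58 -0.42  1.67  0.29  0.95 -1.9 ]
[-0.34667098 -0.37109336 -0.08619426]
```

View pics/N.png

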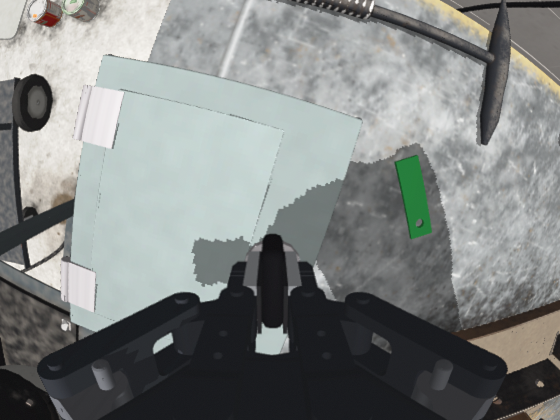

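Emit:
step_arm(steps=[0,0,0,0,0,-0.08,255,0,0,0,0,0,-0.06,255,0,0,0,0,0,-0.05,255])

```text
time_s: 35.98
tcp_pos: [0.6471, 0.2207, 0.1349]
eef_rot: [3.131, -0.013, 0.161]
ft_force: [0.8, -2.7, -1.1]
finger_gap: 0.0084
```

```bash
python3 - <<'E'
from h import *
bot.get_image("top");s=st(); print(s["ft_torque"])
E
```

```text
t 36.03 tcp [0.6471 0.2207 0.1349] rpy [ 3.131 -0.012  0.157] F [ 1.  -2.1 -0.9] gap 0.0087 q [-0.16  0.57 -0.38  1.67  0.27  0.95 -2.05]
[-0.33269543 -0.09249757  0.04367444]
```

Emit:
step_arm(steps=[0,0,0,0,0,-0.05,255,0,0,0,0,0,-0.05,255])

```text
time_s: 36.2
tcp_pos: [0.6464, 0.2208, 0.1348]
eef_rot: [3.131, -0.011, 0.068]
ft_force: [-5.2, -1.1, 3.0]
finger_gap: 0.0086
```

```bash
python3 - <<'E'
from h import *
for i in range(3): s=st(); print(s["ft_torque"]); bot.get_image("top")
E
```

```text
t 36.2 tcp [0.6464 0.2208 0.1348] rpy [ 3.131 -0.011  0.068] F [-5.2 -1.1  3. ] gap 0.0086 q [-0.17  0.57 -0.36  1.67  0.25  0.95 -2.13]
[-0.00876692  1.20187749  0.87422964]
t 36.25 tcp [0.6462 0.2211 0.1348] rpy [ 3.131 -0.011  0.064] F [-4.2 -2.4  2.4] gap 0.0087 q [-0.17  0.57 -0.36  1.67  0.25  0.95 -2.13]
[-0.19228908  0.96833479  0.6451123 ]
t 36.3 tcp [0.6462 0.2211 0.1348] rpy [ 3.131 -0.011  0.068] F [-5.1 -1.1  2.1] gap 0.0088 q [-0.17  0.57 -0.36  1.67  0.25  0.95 -2.13]
[-0.04392757  1.19431272  0.53352105]
```

Torque stands up to 0.5–0.9 N m: at the stop. Release and retreat.

Emit:
step_arm(steps=[0,0,0,0,0,0,60,0,0,0,0,0,0,60,0,0,0,0,0,0,60,0,0,0.03,0,0,0,60,0,0,0.04,0,0,0,60,0,-0.03,0.04,0,0,0.05,60,0,-0.04,0.03,0,0,0.1,60,0,-0.04,0,0,0,0.12,60])

```text
time_s: 37.02
tcp_pos: [0.6433, 0.1284, 0.2688]
eef_rot: [3.133, -0.008, 0.375]
ft_force: [1.9, 0.6, 0.4]
finger_gap: 0.0654
```

Emit:
step_arm(steps=[0,-0.02,0.02,0,0,0.12,60,0,0,0.02,0,0,0.12,60,0,0,0,0,0,0.12,60,0,0,0,0,0,0.12,60,0,0,0,0,0,0.12,60,0,0,0,0,0,0.12,60,0,0,0,0,0,0.12,60,0,0,0,0,0,0.12,60])

```text
time_s: 37.68
tcp_pos: [0.6464, 0.0943, 0.3166]
eef_rot: [3.12, -0.012, 1.37]
ft_force: [0.3, -0.3, 0.4]
finger_gap: 0.0655
```

```bash
python3 - <<'E'
from h import *
bot.get_image("top");bot.get_image("top");st()
im=bot.get_image("wrist"); cv2.imwrite("pics/O.png",im["pixels"])
for nm in ["latch_knob","door"]:
  for r in bot.trace(nm,"wrist"):
    print(nm,round(r["p"],2),*rect(r["region"],im,"wrist",.139 if nm!="door" else .103))
im=bot.get_image("side"); crop(im,230,100,350,200,5,"pics/O2.png")
E
```

```text
t 37.78 tcp [0.6464 0.094  0.3164] rpy [ 3.121 -0.012  1.366] F [-0.8 -0.5 -0.5] gap 0.0653 q [ 0.22  0.39 -0.62  1.56  0.24  1.24 -0.64]
latch_knob 0.63 [0.6437 0.2152] [27. 37.] 22.6
door 0.96 [0.6429 0.2653] [134. 170.] -1.6
door 0.22 [0.6425 0.2606] [142. 171.] -2.2
```

View pics/O.png

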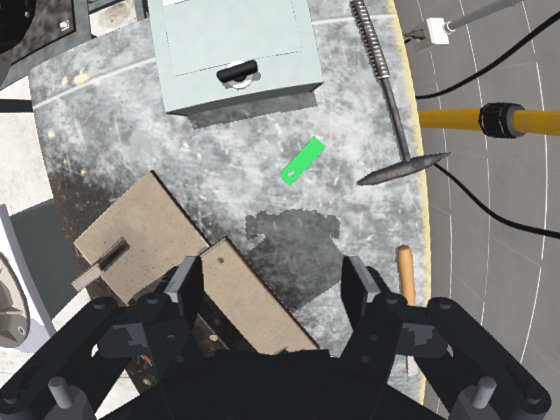

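View pics/O2.png

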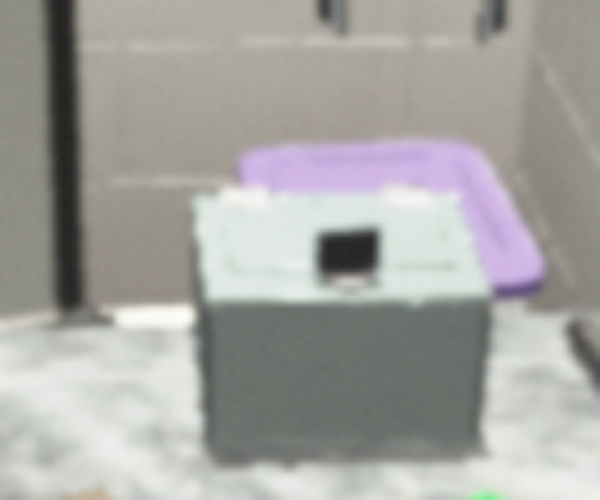

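```bash
python3 - <<'E'
from h import *
im=bot.get_image("wrist"); crop(im,150,0,330,125,4.4,"pics/P.png")
E
```

```text
(no output)
```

View pics/P.png

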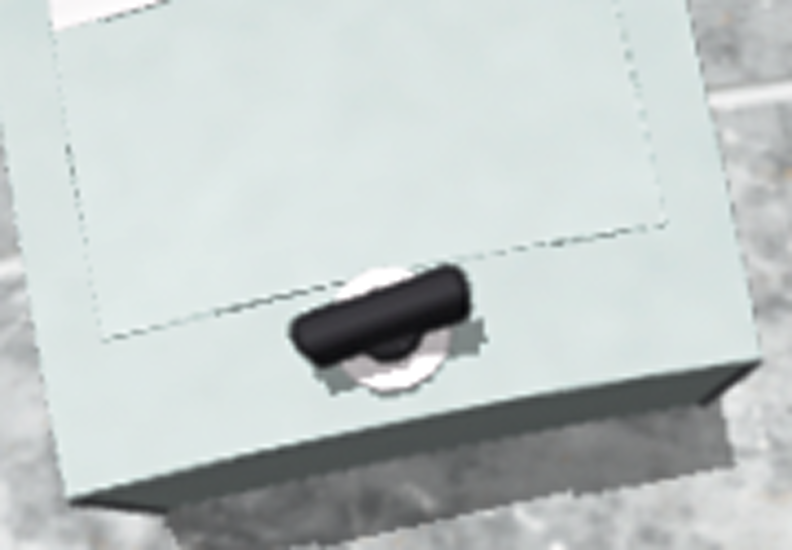

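```bash
python3 - <<'E'
from h import *
im=bot.get_image("wrist"); k=4.4
f=lambda q,z: atz(im,"wrist",(q[0]/k+150,q[1]/k),z)
a,b=f((72,500),.103),f((760,362),.103); by=np.arctan2(b[1]-a[1],b[0]-a[0]); print(a,b,np.linalg.norm(b-a),by)
# wing upper-side edge and axis at top z .139
for p,q in [((300,318),(455,265)),((322,366),(468,318)),((297,338),(466,290))]:
    c,d=f(p,.139),f(q,.139); w=np.arctan2(d[1]-c[1],d[0]-c[0]); print(np.linalg.norm(d-c),"latch",np.pi/2-(w-by))
E
```

```text
[0.55808714 0.19986548 0.103     ] [0.72553249 0.19521644 0.103     ] 0.16750987063721876 -0.02775739810254183
0.03435634408211363 latch 1.4378387511660329
0.03217974871042986 latch 1.448736646994857
0.03683401186109708 latch 1.4934595451960009
```

```bash
python3 - <<'E'
from h import *
st(); print(bot.sign_off())
E
```

```text
t 38.08 tcp [0.6462 0.0945 0.3163] rpy [ 3.121 -0.012  1.361] F [ 0.7 -0.5  0.1] gap 0.0654 q [ 0.22  0.39 -0.61  1.56  0.24  1.24 -0.65]
the job is handed in; nothing more can be done
None
```

I tipped the box onto its back and opened the door. The two loose fittings present, the piece of angle and the black flat bar, went inside. I then shut the door, turned the latch knob clockwise to its stop, and handed the job in at 38 s of robot time.

- **Latch:** the last pictures put its angle at 1.44 to 1.49 rad, against 1.45 for latched. At the end of the turn the knob resisted with 0.5 to 0.9 N m and the box turned a few degrees, so it is at the stop.
- **Door and arm:** the last pictures show the door flush all round and the arm clear of everything.
- **Fittings:** I last saw both inside the box just before shutting the door. I found no rusty flat bar or square tube round the jig or in front of the toggle clamp. I left the similar-looking pieces farther right alone.
- **Less gentle moments:** the flat bar was dropped about 5 cm onto the flat leg of the angle. The closed fingertips pressed the door shut with a vertical force of up to about 74 N, briefly (wrist limit 120 N).

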